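# Get the short jar out from between the tall ones

## Task

The short white-capped jar with the orange label is hemmed in by three taller jars on the spice tray. First set all three tall jars aside, standing on the marble board; then stand the short jar in the middle of the round coaster; then put each tall jar back upright on the tray in the place where it stood before. Do not knock any jar over, and leave the slim white-capped jar with the green label and the mug alone.

Things in the scene. Friction and masses are not known exactly. Their poses are not given: they have to be found in the camera images.
- red_jar: Tall spice jar, red body and red cap, 44 to 49 mm across and 128 mm tall, about 0.1 kg, standing upright in one of the three outer places of the spice tray (which one varies). Straight sides, closed fixed cap; it can be gripped round its body 80 to 105 mm above its underside. Origin: centre of its underside; z up along its axis.
- green_jar: Tall spice jar, green label, black cap, 42 mm across and 130 mm tall, about 0.1 kg, standing upright in one of the three outer places of the spice tray (which one varies). Straight sides, closed fixed cap; it can be gripped round its body 80 to 105 mm above its underside. Origin: centre of its underside; z up along its axis.
- purple_jar: Tall spice jar, purple and orange label, black cap, 43 mm across and 132 mm tall, about 0.1 kg, standing upright in one of the three outer places of the spice tray (which one varies). Straight sides, closed fixed cap; it can be gripped round its body 80 to 105 mm above its underside. Origin: centre of its underside; z up along its axis.
- short_jar: Short spice jar, orange label, white cap, 40 mm across and only 71 mm tall, about 0.1 kg, standing at the back in the middle of the tray with about 10 to 15 mm to each tall jar; a gripper cannot get down round it until they are gone. To be gripped round its body 30 to 50 mm above its underside. Origin: centre of its underside; z up.
- spice_tray: Low dark wooden tray, fixed, 135 (x) by 190 (y) mm, rim 15 mm high, 7 mm thick, floor at 7 mm, brass handles at the y ends reaching 107 mm from the centre. Cork discs mark the places in its own x, y: tall jars about (27, 55), (27, -55), (-28, 0) mm, short jar (27, 0); jars stand within 3 mm of them. Origin: under its centre at worktop level; x to its back, y to its left, z up.
- side_board: Square white marble board fixed to the worktop, 180 by 180 mm, top 12 mm above the worktop: the place to set the tall jars aside. Origin: under its centre at worktop level; x and y along its sides.
- coaster: Round blue coaster with a cork face, 100 mm across, top 8 mm above the worktop, fixed. Origin: under its centre at worktop level.
- slim_jar: Bystander, not to be moved: slim spice jar with green label and white cap, 34 mm across, 89 mm tall, loose on the worktop. Origin: centre of its underside.
- mug: Bystander, not to be moved: white mug, 82 mm wide, 112 mm with its handle, 94 mm tall, loose on the worktop. Origin: under the middle of its 82 x 112 mm outline.

How it is judged:
On the way, in this order (a step that is already met when the one before it is completed fails the run):
1. all three tall jars stand on the marble board, while the short jar is still in its place (x of red_jar in the frame of side_board between -0.085 and 0.085 m and y of red_jar in the frame of side_board between -0.085 and 0.085 m and z of each of red_jar, green_jar, purple_jar in the frame of side_board below 0.018 m and angle between each of red_jar, green_jar, purple_jar's own z axis and vertical below 0.1 rad and linear speed of each of red_jar, green_jar, purple_jar below 0.05 m/s and x of green_jar in the frame of side_board between -0.085 and 0.085 m and y of green_jar in the frame of side_board between -0.085 and 0.085 m and x of purple_jar in the frame of side_board between -0.085 and 0.085 m and y of purple_jar in the frame of side_board between -0.085 and 0.085 m and distance of short_jar from where it was at the start of the episode below 0.02 m), for 0.2 s.
2. the short jar stands in the middle of the coaster, the tall jars still on the board (horizontal distance between short_jar and coaster below 0.015 m and z of short_jar in the frame of coaster below 0.012 m and angle between each of short_jar, red_jar, green_jar, purple_jar's own z axis and vertical below 0.1 rad and linear speed of each of short_jar, red_jar, green_jar, purple_jar below 0.05 m/s and x of red_jar in the frame of side_board between -0.085 and 0.085 m and y of red_jar in the frame of side_board between -0.085 and 0.085 m and z of each of red_jar, green_jar, purple_jar in the frame of side_board below 0.018 m and x of green_jar in the frame of side_board between -0.085 and 0.085 m and y of green_jar in the frame of side_board between -0.085 and 0.085 m and x of purple_jar in the frame of side_board between -0.085 and 0.085 m and y of purple_jar in the frame of side_board between -0.085 and 0.085 m), for 0.2 s.
At the end, for the whole second after the job is handed in: The short jar stands upright with its centre within 15 mm of the coaster's; each tall jar stands upright within 15 mm of where it stood at the start; all released and at rest (horizontal distance between short_jar and coaster below 0.015 m and z of short_jar in the frame of coaster below 0.012 m and angle between each of short_jar, red_jar, green_jar, purple_jar's own z axis and vertical below 0.1 rad and linear speed of each of short_jar, red_jar, green_jar, purple_jar below 0.05 m/s and distance of each of red_jar, green_jar, purple_jar from where it was at the start of the episode below 0.015 m); the robot touches nothing.
It fails at once if a jar is knocked over (angle between any of red_jar, green_jar, purple_jar, short_jar, slim_jar's own z axis and vertical above 0.6 rad).
It fails at once if the slim jar or the mug is moved by more than 20 mm (distance of any of slim_jar, mug from where it was at the start of the episode above 0.02 m).
It also fails if it takes over 147 s, if anything falls off the work surface, if the arm or the gripper's body presses on something with over 40 N, if the wrist force passes 120 N, or if a joint passes its speed limit or range.

## Robot

A 6-joint arm with a two-finger parallel gripper is mounted at the origin on a cart in front of the work surface, level with it; the furniture and walls round the work are solid. World frame = base frame: x ahead of the robot, y to its left, z up, the work surface at z = 0. Lengths are in m, angles in rad, forces in N, time in s.
With the tool pointing down it reaches from about 0.25 to 0.8 m from the base axis. Payload 8.5 kg.
Tool frame: the origin (TCP) lies between the finger pads; the fingertips stand 14 mm ahead of it and the grasp point (between the pads) lies 5 mm behind it (manip.tip_extent is the distance from the TCP to the fingertips, in m); z points along the fingers, y is the line along which they close (so a half turn about z gives the same grasp; the last joint's range is limited). The gripper opens to 85 mm and grips with 20 to 120 N. Pads are 22 mm wide; open, the fingers measure 114 mm over their backs; the gripper's body (76 mm by 85 mm) begins 54 mm behind the grasp point. The pads swing forward as they close: fully open they stand 13 mm farther back than shut.
Start: joints at [1.33, 0.238, -0.013, 1.319, 0, 1.571], TCP at [0.125, 0.51, 0.245] pointing down, gripper open.
Joint ranges: [-2.66, 2.66], [-1.03, 1.9], [-1.14, 1.46], [-1.82, 2.27], [-1.45, 1.34], [-3.14, 3.14]. Speed limits (rad/s): [2.22, 2.22, 2.79, 3.14, 3.14, 3.14].

## Interface

Orientations are given as a 3x3 rotation matrix whose columns are the frame's x, y, z axes.
In Python, from bench import manip gives the robot as it stands.
- The arm moves only by the tool arm_command, never from a script. Its argument "commands" is a list of rows, each an object with "dp": the shift along the tool's x, y, z normalised to -1 to 1, where 1 is 25 mm, a list of three; "twist": the turn, a rotation vector about the tool's x, y, z normalised to -1 to 1, where 1 is 0.1 rad, a list of three. A call has 1 to 12 rows; each row shifts and turns the commanded pose from where the row before left it, along the tool's axes as they then stand; what a row does not reach is not made up. A row lasts 1/10 s, in which the tool goes at most 50 mm and 8.59 degrees, less where a joint would pass 70% of its speed; a pose out of reach is approached as far as the arm can. A call with a number of a shift or a turn outside -1 to 1 is refused whole. A call with a gripper value outside its range is refused whole. "hand" is the finger opening in mm, from 0 to 85.4, set as the call begins (left out, the last holds). The fingers move at their own pace and stop on an object; the grip force is fixed at half the most. Time passes only in rows, so rows that do not move let the fingers close. It gives the time, the measured TCP pose, the force, the opening and the grip force at its end, in the units of the state.
- manip.get_state(): the state, without advancing time (a new reading comes with each control period).
- manip.capture(name): name is "scene" or "top"; returns the picture (480x640x3 uint8, red, green, blue); there is no depth.
- manip.camera_info(name): a dict with "fovy" (degrees; the focal length in pixels is half the picture's height over the tangent of half this angle, whatever the lens; pixels are square), "cx", "cy" (the principal point, pixels), "R" (3x3) and "t" (3): a world point X has camera coordinates R X + t. Camera axes: x right, y down, z forward; pixel columns grow to the right and rows downward; lengths in m; the calibration is good to about 2 mm. A picture is of the moment at which its call begins. camera_info takes no time and is no camera call.
- manip.job_done(): hands the job in; it is judged then, once.
The state is a dict: "clock": time; "q": joint angles; "joint_velocities": joint speeds; "joint_efforts": joint torques, N m; "ee_pos": TCP position; "eef_rot": TCP orientation; "ft_force": force on the tool from outside, world axes, zero at the start; "ft_torque": the same for the moment, N m; "finger_gap": opening from 0.0 (shut) to 1.0 (fully open); "finger_force": force on a finger pad.
Only numpy, scipy, OpenCV 4.12 (cv2) and the standard library are available. Lean on these libraries where they do the work, as an engineer would, in place of code of your own. Each camera call takes 0.05 s, during which the arm holds its last target. There are 200 camera calls.

## Working session

There is one attempt and no reset: what is moved stays moved. The work goes in short steps, Python scripts to look and compute and a tool call to move; the robot and the scene stay as the last step left them, time stands still between calls to the robot, and variables do not carry over. Pictures are saved under pics/ and viewed, at most 14 in all, crops included, and the job is handed in when it is done.

Besides the shell and the picture viewer there is one more tool, called as name(argument=value, ...) on one line, values as JSON. arm_command: Moves the arm, as the interface text tells. Its arguments: {"type":"object","properties":{"commands":{"type":"array"},"hand":{"type":"number"}},"required":["commands"]}

```bash
ls; mkdir -p pics
python3 - <<'E'
from bench import manip
import cv2
for n in("scene","top"):
    cv2.imwrite(f"pics/{n}0.png",manip.capture(n)[:,:,::-1]); print(n,manip.camera_info(n))
s=manip.get_state(); print(s); print(manip.tip_extent)
E
```

```text
pics
scene {'fovy': 56.09478487300701, 'cx': 318.75610376689457, 'cy': 236.0751144484421, 'R': array([[-0.88436657, -0.46669563,  0.00953743],
       [-0.30046471,  0.55349262, -0.77676694],
       [ 0.35723484, -0.68981237, -0.62971594]]), 't': array([0.49522706, 0.20520333, 0.89246535])}
top {'fovy': 44.42430263295346, 'cx': 321.8472781647145, 'cy': 225.53265827928792, 'R': array([[-0.00994221, -0.99993532, -0.00552339],
       [-0.98249427,  0.0107961 , -0.18597971],
       [ 0.18602731,  0.00357765, -0.98253806]]), 't': array([-0.00848594,  0.55453892,  1.41539721])}
{'clock': 0.1, 'q': array([ 1.33003278e+00,  2.38757877e-01, -1.41555957e-02,  1.31921869e+00,
        1.21632097e-05,  1.57084107e+00]), 'joint_velocities': array([-0.00117415, -0.00151424,  0.00246411, -0.00211345,  0.00163652,
       -0.00028431]), 'joint_efforts': array([-1.68101769e-04, -5.39719498e+01,  3.46996808e+01,  1.34730083e-02,
       -9.13274721e-05,  1.06704618e-05]), 'ee_pos': array([0.1250951 , 0.50951308, 0.24472804]), 'eef_rot': array([[-9.71145522e-01,  2.38487455e-01, -3.30334942e-04],
       [ 2.38487683e-01,  9.71144659e-01, -1.29440597e-03],
       [ 1.21034296e-05, -1.33583738e-03, -9.99999108e-01]]), 'ft_force': array([ 0.26796024, -0.76842648, -0.12430022]), 'ft_torque': array([-0.0171227 , -0.00529014, -0.01712092]), 'finger_force': 0.0, 'finger_gap': 1.004103908991102}
0.014
```

View pics/scene0.png

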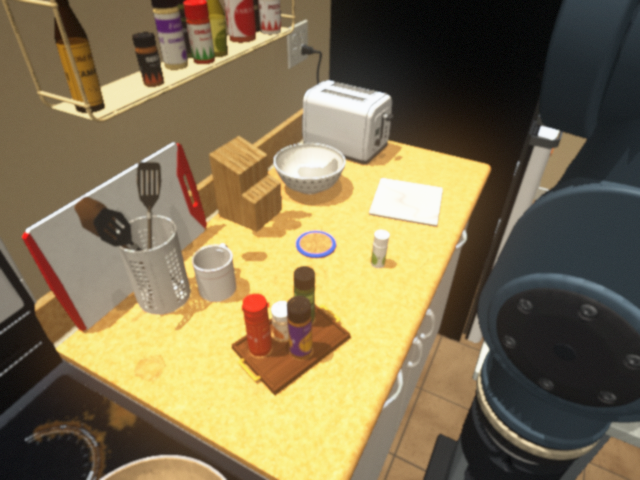

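View pics/top0.png

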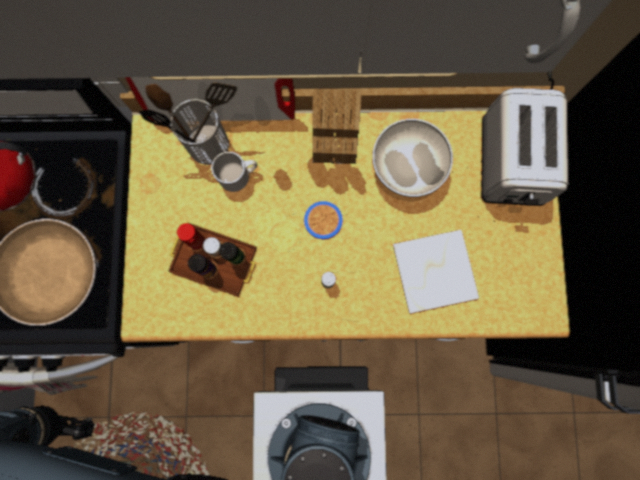

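The scene view shows red (257,325), short white (281,320), purple (299,330) and green (304,295) on the tray. In the top view the red cap is at (187,233), white (212,245), green (231,250), purple (200,263), coaster (323,220), board (435,270) and slim jar (329,279). Next I'll enlarge the crops to get precise pixels.

Run:
```python
import cv2
a=cv2.imread("pics/top0.png")[215:305,160:270]; cv2.imwrite("pics/topc.png",cv2.resize(a,None,fx=6,fy=6,interpolation=cv2.INTER_CUBIC))
a=cv2.imread("pics/scene0.png")[255:395,220:360]; cv2.imwrite("pics/scenec.png",cv2.resize(a,None,fx=4,fy=4,interpolation=cv2.INTER_CUBIC))
```

```text
(no output)
```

View pics/topc.png

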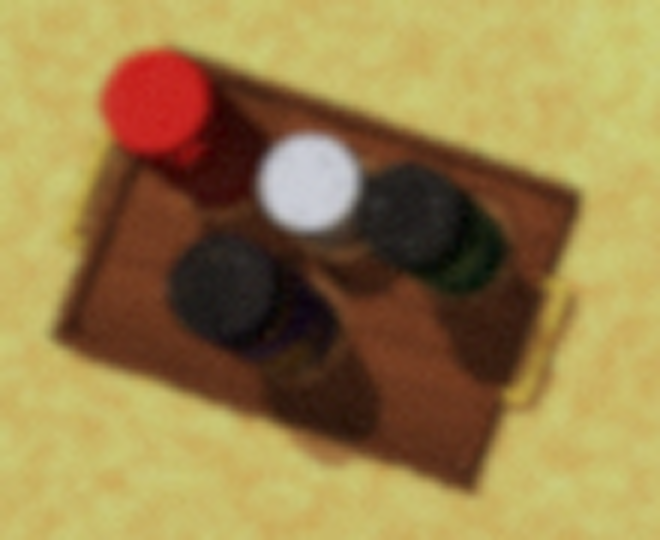

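View pics/scenec.png

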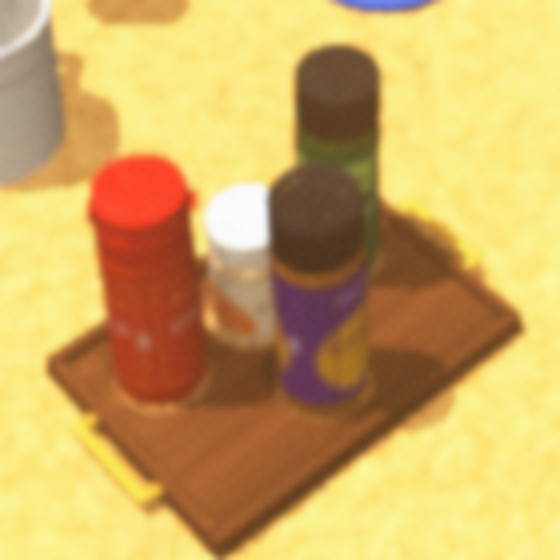

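The crops give the cap-top centres. In the top picture they are red (186,232), white (211.4,245.7), green (228.7,251) and purple (197.1,263.3). In the scene picture they are red (255,302.5), white (280.5,309.5), green (304.4,274.5) and purple (299,305). I can now triangulate these.

```bash
cat > h.py <<'E'
import numpy as np, cv2
from bench import manip
CI={n:manip.camera_info(n) for n in("scene","top")}
def ray(n,p):
    c=CI[n]; f=240/np.tan(np.radians(c["fovy"]/2)); R,t=np.array(c["R"]),np.array(c["t"])
    d=R.T@np.array([(p[0]-c["cx"])/f,(p[1]-c["cy"])/f,1]); return -R.T@t,d/np.linalg.norm(d)
def plane(n,p,z):
    o,d=ray(n,p); return o+d*(z-o[2])/d[2]
def tri(ps,pt):
    o1,d1=ray("scene",ps); o2,d2=ray("top",pt)
    s=np.linalg.lstsq(np.c_[d1,-d2],o2-o1,rcond=None)[0]; a=o1+s[0]*d1; b=o2+s[1]*d2
    return (a+b)/2,np.linalg.norm(a-b)
def proj(n,X):
    c=CI[n]; f=240/np.tan(np.radians(c["fovy"]/2)); v=np.array(c["R"])@X+c["t"]; return np.array([c["cx"],c["cy"]])+f*v[:2]/v[2]
def blob(m,near):
    k,l,st,ce=cv2.connectedComponentsWithStats(m.astype(np.uint8)); 
    i=min((i for i in range(1,k) if st[i,4]>25),key=lambda i:np.hypot(*(ce[i]-near))); return max(cv2.findContours((l==i).astype(np.uint8),0,1)[0],key=len)
E
python3 - <<'E'
from h import *
np.set_printoptions(precision=4,suppress=True)
P={"red":((255,302.5),(186,232),.135),"short":((280.5,309.5),(211.4,245.7),.078),"green":((304.4,274.5),(228.7,251),.137),"purple":((299.1,305),(197.1,263.3),.139)}
for k,(s,t,z) in P.items(): print(k,*tri(s,t),plane("top",t,z),plane("scene",s,z))
I={n:cv2.imread(f"pics/{n}0.png") for n in CI}
c={};b={}
for n,nc,nb in(("top",(323,220),(435,270)),("scene",(316,244),(407,200))):
    H=cv2.cvtColor(I[n],cv2.COLOR_BGR2HSV)
    cc=blob((H[...,0]>105)&(H[...,0]<130)&(H[...,1]>100)&(H[...,2]>80),nc); e=cv2.fitEllipse(cc); c[n]=e[0]; print(n,e)
    for z in(.008,): print("coaster",plane(n,e[0],z))
    bb=blob((H[...,1]<70)&(H[...,2]>150),nb)
    hull=cv2.convexHull(bb); q=cv2.approxPolyDP(hull,8,True)[:,0].astype(float); b[n]=q
    W=np.array([plane(n,p,.012) for p in q]); print("board",q.tolist()); print(W, W.mean(0), [np.linalg.norm(W[i]-W[i-1]) for i in range(len(W))])
print("coaster tri",*tri(c["scene"],c["top"]))
for t in((169.5,270.5),(238.7,296.3),(255.9,246.3)): print("traycorner",plane("top",t,.015))
for s in((275,392.8),(232.6,345),(349.6,335.2)): print("traycorner s",plane("scene",s,.015))
print("slim",plane("top",(329,279),.089))
E
```

```text
red [0.527 0.306 0.129] 0.0017288204536386675 [0.5267 0.3049 0.135 ] [0.5226 0.3102 0.135 ]
short [0.5048 0.257  0.0733] 0.0034801410443348873 [0.5024 0.2554 0.078 ] [0.5042 0.2608 0.078 ]
green [0.4823 0.2047 0.1307] 0.0024268107541559627 [0.4803 0.2033 0.137 ] [0.4803 0.2106 0.137 ]
purple [0.4531 0.2773 0.1328] 0.0008233765734535129 [0.4519 0.2758 0.139 ] [0.4506 0.2822 0.139 ]
top ((322.9024353027344, 219.73191833496094), (36.035343170166016, 36.32294845581055), 89.94811248779297)
coaster [ 0.5779 -0.017   0.008 ]
board [[461.0, 230.0], [478.0, 297.0], [409.0, 312.0], [393.0, 244.0]]
[[ 0.5464 -0.3701  0.012 ]
 [ 0.3755 -0.4034  0.012 ]
 [ 0.3401 -0.2293  0.012 ]
 [ 0.5121 -0.195   0.012 ]] [ 0.4435 -0.2995  0.012 ] [np.float64(0.17838978869621636), np.float64(0.1741306688131108), np.float64(0.17763014197016394), np.float64(0.1753788492929383)]
scene ((315.4170227050781, 243.43148803710938), (24.180070877075195, 36.52522277832031), 90.59434509277344)
coaster [ 0.5767 -0.0139  0.008 ]
board [[380.0, 179.0], [441.0, 187.0], [437.0, 223.0], [370.0, 213.0]]
[[ 0.5465 -0.3616  0.012 ]
 [ 0.3756 -0.4057  0.012 ]
 [ 0.3368 -0.2322  0.012 ]
 [ 0.5063 -0.1898  0.012 ]] [ 0.4413 -0.2973  0.012 ] [np.float64(0.17641988215699347), np.float64(0.1765061084657889), np.float64(0.177750874348886), np.float64(0.1748050606982421)]
coaster tri [ 0.5784 -0.017   0.0051] 0.00021603213956854182
traycorner [0.45   0.3721 0.015 ]
traycorner [0.3833 0.196  0.015 ]
traycorner [0.5095 0.1542 0.015 ]
traycorner s [0.4445 0.3812 0.015 ]
traycorner s [0.5694 0.3335 0.015 ]
traycorner s [0.383  0.2069 0.015 ]
slim [ 0.4171 -0.0302  0.089 ]
```

arm_command(commands=[{"dp": [0, 0, 0], "twist": [0, 0, 0.55]}, {"dp": [0, 0, 0], "twist": [0, 0, 0.54]}, {"dp": [-0.9, -0.25, 0], "twist": [0, 0, 0]}, {"dp": [-0.9, -0.25, 0], "twist": [0, 0, 0]}, {"dp": [-0.9, -0.25, 0], "twist": [0, 0, 0]}, {"dp": [-0.9, -0.25, 0], "twist": [0, 0, 0]}, {"dp": [-0.9, -0.25, 0], "twist": [0, 0, 0]}, {"dp": [-0.9, -0.25, 0], "twist": [0, 0, 0]}, {"dp": [-0.9, -0.25, 0], "twist": [0, 0, 0]}, {"dp": [-0.9, -0.25, 0], "twist": [0, 0, 0]}, {"dp": [-0.9, -0.25, 0], "twist": [0, 0, 0]}, {"dp": [-0.9, -0.25, 0], "twist": [0, 0, 0]}], hand=85)

```text
clock: 1.3
ee_pos: [0.3157, 0.3732, 0.245]
eef_rot: [[-0.939, 0.343, -0.0], [0.343, 0.939, -0.001], [0.0, -0.001, -1.0]]
ft_force: [-0.4, 0.9, -0.0]
finger_gap: 0.992
finger_force: 0.0
```

```bash
cat > go.py <<'E'
import sys,numpy as np
from bench import manip
s=manip.get_state(); d=np.array(list(map(float,sys.argv[1:4])))-s["ee_pos"]
print(s["clock"],s["ee_pos"].round(4),"units",(s["eef_rot"].T@d/.025).round(2),"q",s["q"].round(2))
E
python3 go.py .452 .278 .245
```

```text
1.3 [0.3157 0.3732 0.245 ] units [-6.43 -1.71 -0.  ] q [ 0.87  0.18 -0.09  1.3  -0.    1.22]
```

arm_command(commands=[{"dp": [-0.8, -0.21, 0], "twist": [0, 0, 0]}, {"dp": [-0.8, -0.21, 0], "twist": [0, 0, 0]}, {"dp": [-0.8, -0.21, 0], "twist": [0, 0, 0]}, {"dp": [-0.8, -0.21, 0], "twist": [0, 0, 0]}, {"dp": [-0.8, -0.21, 0], "twist": [0, 0, 0]}, {"dp": [-0.8, -0.21, 0], "twist": [0, 0, 0]}, {"dp": [-0.8, -0.21, 0], "twist": [0, 0, 0]}, {"dp": [-0.8, -0.21, 0], "twist": [0, 0, 0]}, {"dp": [0, 0, 0.8], "twist": [0, 0, 0]}, {"dp": [0, 0, 0.8], "twist": [0, 0, 0]}, {"dp": [0, 0, 0], "twist": [0, 0, 0]}])

```text
clock: 2.4
ee_pos: [0.4499, 0.2787, 0.2028]
eef_rot: [[-0.939, 0.343, -0.004], [0.343, 0.939, -0.003], [0.003, -0.004, -1.0]]
ft_force: [-0.8, -0.0, 0.1]
finger_gap: 0.994
finger_force: 0.0
```

```bash
python3 go.py .452 .278 .098;  python3 - <<'E'
from h import *
for n in CI:cv2.imwrite(f"pics/{n}1.png",manip.capture(n)[:,:,::-1])
a=cv2.imread("pics/scene1.png")[235:395,200:360]; b=cv2.imread("pics/top1.png")[200:320,150:270]
cv2.imwrite("pics/c1.png",np.hstack([cv2.resize(a,(400,400),interpolation=2),cv2.resize(b,(400,400),interpolation=2)]))
E
```

```text
2.4 [0.4499 0.2787 0.2028] units [-0.1   0.02  4.19] q [ 0.55  0.27 -0.09  1.22 -0.    0.9 ]
```

View pics/c1.png

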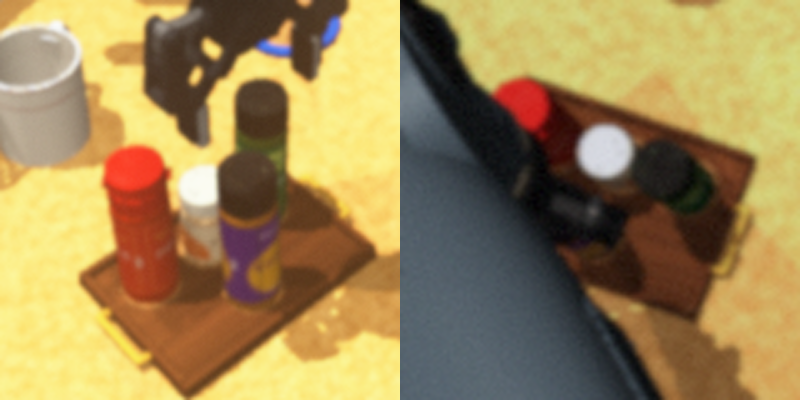

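The fingers straddle the purple jar: their tips are at (200,140) and (315,75) in the left crop, either side of its cap at (248,165). The other jars are untouched, so I can descend.

arm_command(commands=[{"dp": [-0.1, 0, 0.7], "twist": [0, 0, 0]}, {"dp": [0, 0, 0.7], "twist": [0, 0, 0]}, {"dp": [0, 0, 0.7], "twist": [0, 0, 0]}, {"dp": [0, 0, 0.7], "twist": [0, 0, 0]}, {"dp": [0, 0, 0.7], "twist": [0, 0, 0]}, {"dp": [0, 0, 0.6], "twist": [0, 0, 0]}, {"dp": [0, 0, 0], "twist": [0, 0, 0]}, {"dp": [0, 0, 0], "twist": [0, 0, 0]}])

```text
clock: 3.3
ee_pos: [0.4538, 0.2792, 0.1038]
eef_rot: [[-0.94, 0.342, 0.001], [0.342, 0.94, 0.0], [-0.001, 0.001, -1.0]]
ft_force: [0.5, 0.7, 0.6]
finger_gap: 0.998
finger_force: 0.0
```

arm_command(commands=[{"dp": [0, 0, 0], "twist": [0, 0, 0]}, {"dp": [0, 0, 0], "twist": [0, 0, 0]}, {"dp": [0, 0, 0], "twist": [0, 0, 0]}, {"dp": [0, 0, 0], "twist": [0, 0, 0]}, {"dp": [0, 0, 0], "twist": [0, 0, 0]}, {"dp": [0, 0, 0], "twist": [0, 0, 0]}, {"dp": [0, 0, 0], "twist": [0, 0, 0]}, {"dp": [0, 0, 0], "twist": [0, 0, 0]}, {"dp": [0, 0, 0], "twist": [0, 0, 0]}, {"dp": [0, 0, 0], "twist": [0, 0, 0]}], hand=30)

```text
clock: 4.3
ee_pos: [0.4538, 0.2789, 0.1037]
eef_rot: [[-0.939, 0.343, 0.001], [0.343, 0.939, 0.0], [-0.001, 0.001, -1.0]]
ft_force: [-0.3, -1.1, 5.0]
finger_gap: 0.483
finger_force: 60.0
```

arm_command(commands=[{"dp": [0, 0, -0.4], "twist": [0, 0, 0]}, {"dp": [0, 0, -0.6], "twist": [0, 0, 0]}, {"dp": [0, 0, -0.8], "twist": [0, 0, 0]}, {"dp": [0, 0, -0.8], "twist": [0, 0, 0]}, {"dp": [0, 0, -0.8], "twist": [0, 0, 0]}, {"dp": [0, 0, -0.8], "twist": [0, 0, 0]}, {"dp": [0, 0, -0.8], "twist": [0, 0, 0]}, {"dp": [0, 0, 0], "twist": [0, 0, 0]}, {"dp": [-0.1, -0.4, 0], "twist": [0, 0, 0]}, {"dp": [-0.2, -0.7, 0], "twist": [0, 0, 0]}, {"dp": [-0.26, -0.9, 0], "twist": [0, 0, 0]}, {"dp": [-0.26, -0.9, 0], "twist": [0, 0, 0]}])

```text
clock: 5.5
ee_pos: [0.4467, 0.2015, 0.2266]
eef_rot: [[-0.939, 0.343, -0.002], [0.343, 0.939, -0.001], [0.002, -0.002, -1.0]]
ft_force: [0.5, 0.3, -1.4]
finger_gap: 0.484
finger_force: 60.8
```

arm_command(commands=[{"dp": [-0.26, -0.9, 0], "twist": [0, 0, 0]}, {"dp": [-0.26, -0.9, 0], "twist": [0, 0, 0]}, {"dp": [-0.26, -0.9, 0], "twist": [0, 0, 0]}, {"dp": [-0.26, -0.9, 0], "twist": [0, 0, 0]}, {"dp": [-0.26, -0.9, 0], "twist": [0, 0, 0]}, {"dp": [-0.26, -0.9, 0], "twist": [0, 0, 0]}, {"dp": [-0.26, -0.9, 0], "twist": [0, 0, 0]}, {"dp": [-0.26, -0.9, 0], "twist": [0, 0, 0]}, {"dp": [-0.26, -0.9, 0], "twist": [0, 0, 0]}, {"dp": [-0.26, -0.9, 0], "twist": [0, 0, 0]}, {"dp": [-0.26, -0.9, 0], "twist": [0, 0, 0]}, {"dp": [-0.26, -0.9, 0], "twist": [0, 0, 0]}])

```text
clock: 6.7
ee_pos: [0.4267, -0.0784, 0.2269]
eef_rot: [[-0.939, 0.343, -0.002], [0.343, 0.939, 0.0], [0.002, -0.001, -1.0]]
ft_force: [0.5, -0.9, -1.3]
finger_gap: 0.486
finger_force: 60.8
```

```bash
python3 go.py .415 -.2817 .110
```

```text
6.7 [ 0.4267 -0.0784  0.2269] units [-2.36 -7.8   4.67] q [-0.18  0.09 -0.24  1.24 -0.    0.17]
```

arm_command(commands=[{"dp": [-0.26, -0.9, 0], "twist": [0, 0, 0]}, {"dp": [-0.26, -0.9, 0], "twist": [0, 0, 0]}, {"dp": [-0.26, -0.9, 0], "twist": [0, 0, 0]}, {"dp": [-0.26, -0.9, 0], "twist": [0, 0, 0]}, {"dp": [-0.26, -0.9, 0], "twist": [0, 0, 0]}, {"dp": [-0.26, -0.9, 0], "twist": [0, 0, 0]}, {"dp": [-0.26, -0.9, 0], "twist": [0, 0, 0]}, {"dp": [-0.26, -0.7, 0], "twist": [0, 0, 0]}, {"dp": [-0.2, -0.5, 0], "twist": [0, 0, 0]}, {"dp": [0, -0.2, 0], "twist": [0, 0, 0]}, {"dp": [0, 0, 0], "twist": [0, 0, 0]}, {"dp": [0, 0, 0], "twist": [0, 0, 0]}])

```text
clock: 7.9
ee_pos: [0.4157, -0.2765, 0.2277]
eef_rot: [[-0.939, 0.343, -0.0], [0.343, 0.939, 0.0], [0.001, 0.0, -1.0]]
ft_force: [-0.8, -0.0, -1.8]
finger_gap: 0.486
finger_force: 60.9
```

arm_command(commands=[{"dp": [0, 0, 0.6], "twist": [0, 0, 0]}, {"dp": [0, 0, 0.6], "twist": [0, 0, 0]}, {"dp": [0, 0, 0.6], "twist": [0, 0, 0]}, {"dp": [0, 0, 0.6], "twist": [0, 0, 0]}, {"dp": [0, 0, 0.6], "twist": [0, 0, 0]}, {"dp": [0, 0, 0.5], "twist": [0, 0, 0]}, {"dp": [0, 0, 0.4], "twist": [0, 0, 0]}, {"dp": [0, 0, 0.2], "twist": [0, 0, 0]}, {"dp": [0, 0, 0], "twist": [0, 0, 0]}, {"dp": [0, 0, 0], "twist": [0, 0, 0]}])

```text
clock: 8.9
ee_pos: [0.4164, -0.2771, 0.1258]
eef_rot: [[-0.94, 0.343, 0.0], [0.343, 0.94, -0.0], [-0.001, -0.0, -1.0]]
ft_force: [0.1, -0.2, -0.9]
finger_gap: 0.486
finger_force: 60.9
```

```bash
python3 go.py .415 -.2817 .110
```

```text
8.9 [ 0.4164 -0.2771  0.1258] units [-0.01 -0.19  0.63] q [-0.59  0.27 -0.29  1.01 -0.   -0.24]
```

arm_command(commands=[{"dp": [0, -0.15, 0.3], "twist": [0, 0, 0]}, {"dp": [0, 0, 0.2], "twist": [0, 0, 0]}, {"dp": [0, 0, 0.1], "twist": [0, 0, 0]}, {"dp": [0, 0, 0.05], "twist": [0, 0, 0]}, {"dp": [0, 0, 0], "twist": [0, 0, 0]}, {"dp": [0, 0, 0], "twist": [0, 0, 0]}])

```text
clock: 9.5
ee_pos: [0.4149, -0.2806, 0.1092]
eef_rot: [[-0.939, 0.343, 0.0], [0.343, 0.939, -0.0], [-0.0, -0.0, -1.0]]
ft_force: [0.2, 0.0, -0.8]
finger_gap: 0.484
finger_force: 60.9
```

arm_command(commands=[{"dp": [0, 0, 0.04], "twist": [0, 0, 0]}, {"dp": [0, 0, 0.02], "twist": [0, 0, 0]}, {"dp": [0, 0, 0], "twist": [0, 0, 0]}])

```text
clock: 9.8
ee_pos: [0.4153, -0.2807, 0.1087]
eef_rot: [[-0.939, 0.343, 0.001], [0.343, 0.939, -0.001], [-0.002, -0.0, -1.0]]
ft_force: [-1.1, 2.0, 10.3]
finger_gap: 0.48
finger_force: 62.0
```

arm_command(commands=[{"dp": [0, 0, 0], "twist": [0, 0, 0]}, {"dp": [0, 0, 0], "twist": [0, 0, 0]}, {"dp": [0, 0, 0], "twist": [0, 0, 0]}, {"dp": [0, 0, 0], "twist": [0, 0, 0]}, {"dp": [0, 0, 0], "twist": [0, 0, 0]}, {"dp": [0, 0, 0], "twist": [0, 0, 0]}, {"dp": [0, 0, -0.3], "twist": [0, 0, 0]}, {"dp": [0, 0, -0.9], "twist": [0, 0, 0]}, {"dp": [0, 0, -0.9], "twist": [0, 0, 0]}, {"dp": [0, 0, -0.9], "twist": [0, 0, 0]}, {"dp": [0, 0, -0.9], "twist": [0, 0, 0]}], hand=80)

```text
clock: 10.9
ee_pos: [0.4148, -0.2805, 0.2066]
eef_rot: [[-0.939, 0.343, 0.0], [0.343, 0.939, -0.0], [-0.0, -0.0, -1.0]]
ft_force: [-0.1, 0.4, 0.7]
finger_gap: 0.939
finger_force: 0.0
```

```bash
python3 go.py .482 .205 .215
python3 - <<'E'
from h import *
for n in CI:cv2.imwrite(f"pics/{n}2.png",manip.capture(n)[:,:,::-1])
a=cv2.imread("pics/scene2.png")[130:390,220:480]; b=cv2.imread("pics/top2.png")[200:340,360:500]
cv2.imwrite("pics/c2.png",np.hstack([cv2.resize(a,(400,400),interpolation=2),cv2.resize(b,(400,400),interpolation=2)]))
E
```

```text
10.9 [ 0.4148 -0.2805  0.2066] units [ 4.13 19.17 -0.34] q [-0.59  0.21 -0.15  1.21 -0.   -0.24]
```

View pics/c2.png

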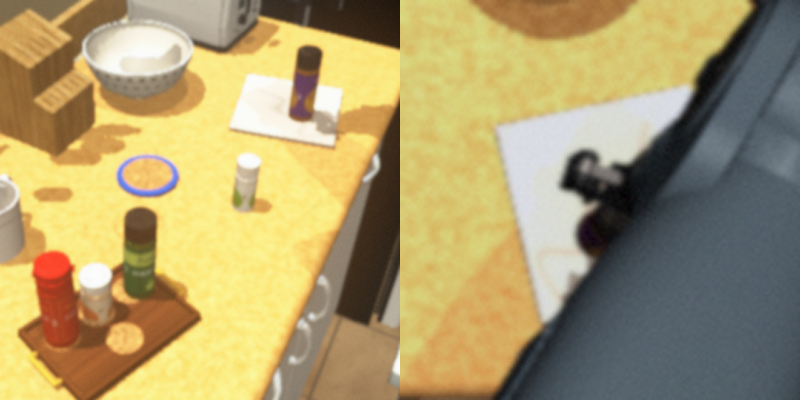

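Purple stands upright on the board, at (305,90) in the left crop, and the other jars are in place. Green is next.

arm_command(commands=[{"dp": [0.2, 0.91, 0], "twist": [0, 0, 0]}, {"dp": [0.2, 0.91, 0], "twist": [0, 0, 0]}, {"dp": [0.2, 0.91, 0], "twist": [0, 0, 0]}, {"dp": [0.2, 0.91, 0], "twist": [0, 0, 0]}, {"dp": [0.2, 0.91, 0], "twist": [0, 0, 0]}, {"dp": [0.2, 0.91, 0], "twist": [0, 0, 0]}, {"dp": [0.2, 0.91, 0], "twist": [0, 0, 0]}, {"dp": [0.2, 0.91, 0], "twist": [0, 0, 0]}, {"dp": [0.2, 0.91, 0], "twist": [0, 0, 0]}, {"dp": [0.2, 0.91, 0], "twist": [0, 0, 0]}, {"dp": [0.2, 0.91, 0], "twist": [0, 0, 0]}, {"dp": [0.2, 0.91, 0], "twist": [0, 0, 0]}], hand=75)

```text
clock: 12.2
ee_pos: [0.4519, -0.0026, 0.2049]
eef_rot: [[-0.939, 0.343, -0.0], [0.343, 0.939, -0.0], [0.0, -0.0, -1.0]]
ft_force: [0.3, -0.6, -1.4]
finger_gap: 0.88
finger_force: 0.0
```

arm_command(commands=[{"dp": [0.2, 0.91, 0], "twist": [0, 0, 0]}, {"dp": [0.2, 0.91, 0], "twist": [0, 0, 0]}, {"dp": [0.2, 0.91, 0], "twist": [0, 0, 0]}, {"dp": [0.2, 0.91, 0], "twist": [0, 0, 0]}, {"dp": [0.2, 0.91, 0], "twist": [0, 0, 0]}, {"dp": [0.2, 0.91, 0], "twist": [0, 0, 0]}, {"dp": [0.2, 0.91, 0], "twist": [0, 0, 0]}, {"dp": [0.2, 0.91, 0], "twist": [0, 0, 0]}, {"dp": [0.1, 0.91, 0], "twist": [0, 0, 0]}, {"dp": [0, 0, 0], "twist": [0, 0, 0]}, {"dp": [0, 0, 0], "twist": [0, 0, 0]}, {"dp": [0, 0, 0], "twist": [0, 0, 0]}])

```text
clock: 13.4
ee_pos: [0.4819, 0.2026, 0.2048]
eef_rot: [[-0.939, 0.343, -0.001], [0.343, 0.939, -0.001], [0.0, -0.001, -1.0]]
ft_force: [-0.3, -0.4, 0.0]
finger_gap: 0.88
finger_force: 0.0
```

```bash
python3 go.py .482 .205 .100
python3 - <<'E'
from h import *
for n in CI:cv2.imwrite(f"pics/{n}3.png",manip.capture(n)[:,:,::-1])
a=cv2.imread("pics/scene3.png")[235:395,220:380]; b=cv2.imread("pics/top3.png")[200:320,150:270]
cv2.imwrite("pics/c3.png",np.hstack([cv2.resize(a,(400,400),interpolation=2),cv2.resize(b,(400,400),interpolation=2)]))
E
```

```text
13.4 [0.4819 0.2026 0.2048] units [0.03 0.09 4.19] q [ 0.4   0.25 -0.1   1.22 -0.    0.75]
```

View pics/c3.png

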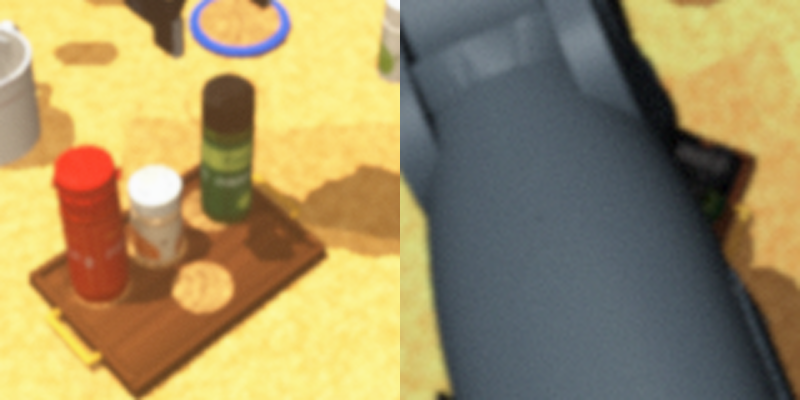

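The picture shows green has slid: its cork disc now shows to its left at (200,210) and its cap has moved about 7 px. Purple was carried too low and brushed it. It is still upright and on the tray, so I'll measure its new position and fly higher from now on.

Run:
```python
from h import *
np.set_printoptions(precision=4,suppress=True)
o=[]
for k in(0,3):
    I=cv2.imread(f"pics/scene{k}.png"); H=cv2.cvtColor(I,cv2.COLOR_BGR2HSV)[:,:,:]
    m=(H[...,2]<110); m[:,:290]=0; m[:,330:]=0; m[:262]=0; m[292:]=0
    c=blob(m,(308,278)); x,y,w,h=cv2.boundingRect(c); top=y
    print(k,(x,y,w,h)); o.append(plane("scene",(x+w/2-.5,y+w*.31),.137)); print(o[-1])
print(o[1]-o[0])
for p in ((311.6,271),): print(plane("scene",p,.137))
print("purple disc", plane("scene",(220+203/2.5,235+286/2.5),.009))
```

```text
0 (295, 268, 19, 24)
[0.4818 0.2095 0.137 ]
3 (302, 266, 19, 26)
[0.4729 0.1986 0.137 ]
[-0.0088 -0.0109  0.    ]
[0.4731 0.196  0.137 ]
purple disc [0.4518 0.2768 0.009 ]
```

arm_command(commands=[{"dp": [0.21, -0.48, 0], "twist": [0, 0, 0]}, {"dp": [0, 0, 0], "twist": [0, 0, 0]}, {"dp": [0, 0, 0.7], "twist": [0, 0, 0]}, {"dp": [0, 0, 0.7], "twist": [0, 0, 0]}, {"dp": [0, 0, 0.7], "twist": [0, 0, 0]}, {"dp": [0, 0, 0.7], "twist": [0, 0, 0]}, {"dp": [0, 0, 0.7], "twist": [0, 0, 0]}, {"dp": [0, 0, 0.7], "twist": [0, 0, 0]}, {"dp": [0, 0, 0], "twist": [0, 0, 0]}, {"dp": [0, 0, 0], "twist": [0, 0, 0]}])

```text
clock: 14.5
ee_pos: [0.4731, 0.1936, 0.1004]
eef_rot: [[-0.939, 0.343, -0.0], [0.343, 0.939, -0.0], [0.0, -0.0, -1.0]]
ft_force: [0.5, -0.1, -1.6]
finger_gap: 0.877
finger_force: 0.0
```

arm_command(commands=[{"dp": [0, 0, 0], "twist": [0, 0, 0]}, {"dp": [0, 0, 0], "twist": [0, 0, 0]}, {"dp": [0, 0, 0], "twist": [0, 0, 0]}, {"dp": [0, 0, 0], "twist": [0, 0, 0]}, {"dp": [0, 0, 0], "twist": [0, 0, 0]}, {"dp": [0, 0, 0], "twist": [0, 0, 0]}, {"dp": [0, 0, 0], "twist": [0, 0, 0]}, {"dp": [0, 0, 0], "twist": [0, 0, 0]}, {"dp": [0, 0, 0], "twist": [0, 0, 0]}], hand=30)

```text
clock: 15.4
ee_pos: [0.4742, 0.1945, 0.1011]
eef_rot: [[-0.94, 0.342, 0.002], [0.342, 0.94, 0.001], [-0.002, 0.002, -1.0]]
ft_force: [0.2, 3.6, 6.5]
finger_gap: 0.471
finger_force: 59.7
```

arm_command(commands=[{"dp": [0, 0, -0.4], "twist": [0, 0, 0]}, {"dp": [0, 0, -0.8], "twist": [0, 0, 0]}, {"dp": [0, 0, -0.8], "twist": [0, 0, 0]}, {"dp": [0, 0, -0.8], "twist": [0, 0, 0]}, {"dp": [0, 0, -0.8], "twist": [0, 0, 0]}, {"dp": [0, 0, -0.8], "twist": [0, 0, 0]}, {"dp": [0, 0, -0.8], "twist": [0, 0, 0]}, {"dp": [0, 0, -0.8], "twist": [0, 0, 0]}, {"dp": [0, 0, -0.4], "twist": [0, 0, 0]}, {"dp": [0, 0, 0], "twist": [0, 0, 0]}])

```text
clock: 16.4
ee_pos: [0.4736, 0.1939, 0.2613]
eef_rot: [[-0.939, 0.343, 0.002], [0.343, 0.939, 0.0], [-0.002, 0.001, -1.0]]
ft_force: [0.1, -0.4, -0.2]
finger_gap: 0.474
finger_force: 59.4
```

```bash
python3 go.py .443 -.356 .26
python3 - <<'E'
from h import *
for n in CI:cv2.imwrite(f"pics/{n}4.png",manip.capture(n)[:,:,::-1])
a=cv2.imread("pics/scene4.png")[195:395,200:400]
cv2.imwrite("pics/c4.png",cv2.resize(a,(600,600),interpolation=2))
E
```

```text
16.4 [0.4736 0.1939 0.2613] units [ -6.39 -21.08   0.04] q [ 0.39  0.21 -0.01  1.35 -0.    0.74]
```

View pics/c4.png

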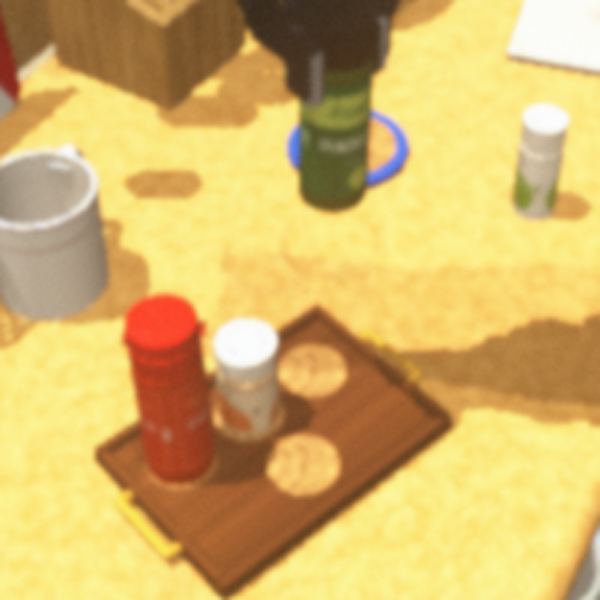

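Green is gripped upright. The cork discs show at (313,369) for green and (304,464) for purple. Carry it to the board.

arm_command(commands=[{"dp": [-0.1, -0.4, 0], "twist": [0, 0, 0]}, {"dp": [-0.2, -0.7, 0], "twist": [0, 0, 0]}, {"dp": [-0.28, -0.9, 0], "twist": [0, 0, 0]}, {"dp": [-0.28, -0.9, 0], "twist": [0, 0, 0]}, {"dp": [-0.28, -0.9, 0], "twist": [0, 0, 0]}, {"dp": [-0.28, -0.9, 0], "twist": [0, 0, 0]}, {"dp": [-0.28, -0.9, 0], "twist": [0, 0, 0]}, {"dp": [-0.28, -0.9, 0], "twist": [0, 0, 0]}, {"dp": [-0.28, -0.9, 0], "twist": [0, 0, 0]}, {"dp": [-0.28, -0.9, 0], "twist": [0, 0, 0]}, {"dp": [-0.28, -0.9, 0], "twist": [0, 0, 0]}, {"dp": [-0.28, -0.9, 0], "twist": [0, 0, 0]}])

```text
clock: 17.7
ee_pos: [0.4585, -0.0713, 0.2592]
eef_rot: [[-0.939, 0.343, -0.002], [0.343, 0.939, -0.0], [0.002, -0.001, -1.0]]
ft_force: [0.3, -0.8, -0.9]
finger_gap: 0.473
finger_force: 59.4
```

arm_command(commands=[{"dp": [-0.28, -0.9, 0], "twist": [0, 0, 0]}, {"dp": [-0.28, -0.9, 0], "twist": [0, 0, 0]}, {"dp": [-0.28, -0.9, 0], "twist": [0, 0, 0]}, {"dp": [-0.28, -0.9, 0], "twist": [0, 0, 0]}, {"dp": [-0.28, -0.9, 0], "twist": [0, 0, 0]}, {"dp": [-0.28, -0.9, 0], "twist": [0, 0, 0]}, {"dp": [-0.28, -0.9, 0], "twist": [0, 0, 0]}, {"dp": [-0.28, -0.9, 0], "twist": [0, 0, 0]}, {"dp": [-0.28, -0.9, 0], "twist": [0, 0, 0]}, {"dp": [-0.28, -0.9, 0], "twist": [0, 0, 0]}, {"dp": [-0.28, -0.9, 0], "twist": [0, 0, 0]}, {"dp": [-0.2, -0.7, 0], "twist": [0, 0, 0]}])

```text
clock: 18.9
ee_pos: [0.4447, -0.3483, 0.2591]
eef_rot: [[-0.939, 0.343, -0.002], [0.343, 0.939, 0.001], [0.002, 0.0, -1.0]]
ft_force: [0.3, 0.6, -1.0]
finger_gap: 0.47
finger_force: 59.4
```

arm_command(commands=[{"dp": [0, -0.4, 0], "twist": [0, 0, 0]}, {"dp": [0, 0, 0], "twist": [0, 0, 0]}, {"dp": [0, 0, 0], "twist": [0, 0, 0]}])

```text
clock: 19.2
ee_pos: [0.442, -0.3558, 0.2599]
eef_rot: [[-0.939, 0.343, -0.0], [0.343, 0.939, 0.001], [0.001, 0.0, -1.0]]
ft_force: [0.5, 0.2, 0.2]
finger_gap: 0.472
finger_force: 59.4
```

```bash
python3 go.py .443 -.356 .108
```

```text
19.2 [ 0.442  -0.3558  0.2599] units [-0.04  0.01  6.08] q [-0.68  0.31  0.12  1.38  0.   -0.33]
```

arm_command(commands=[{"dp": [0, 0, 0.8], "twist": [0, 0, 0]}, {"dp": [0, 0, 0.8], "twist": [0, 0, 0]}, {"dp": [0, 0, 0.8], "twist": [0, 0, 0]}, {"dp": [0, 0, 0.8], "twist": [0, 0, 0]}, {"dp": [0, 0, 0.8], "twist": [0, 0, 0]}, {"dp": [0, 0, 0.7], "twist": [0, 0, 0]}, {"dp": [0, 0, 0.5], "twist": [0, 0, 0]}, {"dp": [0, 0, 0.3], "twist": [0, 0, 0]}, {"dp": [0, 0, 0.2], "twist": [0, 0, 0]}, {"dp": [0, 0, 0.1], "twist": [0, 0, 0]}, {"dp": [0, 0, 0.1], "twist": [0, 0, 0]}, {"dp": [0, 0, 0], "twist": [0, 0, 0]}])

```text
clock: 20.4
ee_pos: [0.4424, -0.3564, 0.1128]
eef_rot: [[-0.939, 0.343, 0.0], [0.343, 0.939, -0.0], [-0.0, -0.0, -1.0]]
ft_force: [-0.1, 0.4, -1.1]
finger_gap: 0.468
finger_force: 59.4
```

arm_command(commands=[{"dp": [0, 0, 0.1], "twist": [0, 0, 0]}, {"dp": [0, 0, 0.06], "twist": [0, 0, 0]}, {"dp": [0, 0, 0], "twist": [0, 0, 0]}, {"dp": [0, 0, 0], "twist": [0, 0, 0]}])

```text
clock: 20.8
ee_pos: [0.4423, -0.3563, 0.1086]
eef_rot: [[-0.939, 0.343, -0.0], [0.343, 0.939, -0.0], [-0.0, -0.0, -1.0]]
ft_force: [0.0, 0.0, -0.2]
finger_gap: 0.47
finger_force: 59.4
```

arm_command(commands=[{"dp": [0, 0, 0.06], "twist": [0, 0, 0]}, {"dp": [0, 0, 0.04], "twist": [0, 0, 0]}, {"dp": [0, 0, 0], "twist": [0, 0, 0]}, {"dp": [0, 0, 0], "twist": [0, 0, 0]}])

```text
clock: 21.2
ee_pos: [0.4424, -0.3564, 0.1062]
eef_rot: [[-0.939, 0.343, 0.0], [0.343, 0.939, -0.0], [-0.0, -0.0, -1.0]]
ft_force: [-0.7, 0.4, 0.2]
finger_gap: 0.472
finger_force: 59.5
```

arm_command(commands=[{"dp": [0, 0, 0], "twist": [0, 0, 0]}, {"dp": [0, 0, 0], "twist": [0, 0, 0]}, {"dp": [0, 0, 0], "twist": [0, 0, 0]}, {"dp": [0, 0, 0], "twist": [0, 0, 0]}, {"dp": [0, 0, 0], "twist": [0, 0, 0]}, {"dp": [0, 0, 0], "twist": [0, 0, 0]}, {"dp": [0, 0, -0.3], "twist": [0, 0, 0]}, {"dp": [0, 0, -0.9], "twist": [0, 0, 0]}, {"dp": [0, 0, -0.9], "twist": [0, 0, 0]}, {"dp": [0, 0, -0.9], "twist": [0, 0, 0]}, {"dp": [0, 0, -0.9], "twist": [0, 0, 0]}], hand=78)

```text
clock: 22.3
ee_pos: [0.4423, -0.3563, 0.2052]
eef_rot: [[-0.939, 0.343, 0.0], [0.343, 0.939, -0.0], [-0.0, -0.0, -1.0]]
ft_force: [-0.2, -0.0, 0.4]
finger_gap: 0.912
finger_force: 0.0
```

```bash
python3 go.py .525 .307 .205
python3 - <<'E'
from h import *
print(plane("scene",(200+313/3-.3,195+369/3-.3),.009),plane("scene",(200+304/3-.3,195+464/3-.3),.009))
E
```

```text
22.3 [ 0.4423 -0.3563  0.2052] units [ 5.99 26.06 -0.  ] q [-0.68  0.33  0.01  1.25 -0.   -0.33]
[0.4853377  0.20592321 0.009     ] [0.45211006 0.27686362 0.009     ]
```

arm_command(commands=[{"dp": [0.2, 0.9, 0], "twist": [0, 0, 0]}, {"dp": [0.2, 0.9, 0], "twist": [0, 0, 0]}, {"dp": [0.2, 0.9, 0], "twist": [0, 0, 0]}, {"dp": [0.2, 0.9, 0], "twist": [0, 0, 0]}, {"dp": [0.2, 0.9, 0], "twist": [0, 0, 0]}, {"dp": [0.2, 0.9, 0], "twist": [0, 0, 0]}, {"dp": [0.2, 0.9, 0], "twist": [0, 0, 0]}, {"dp": [0.2, 0.9, 0], "twist": [0, 0, 0]}, {"dp": [0.2, 0.9, 0], "twist": [0, 0, 0]}, {"dp": [0.2, 0.9, 0], "twist": [0, 0, 0]}, {"dp": [0.2, 0.9, 0], "twist": [0, 0, 0]}, {"dp": [0.2, 0.9, 0], "twist": [0, 0, 0]}])

```text
clock: 23.5
ee_pos: [0.4786, -0.0812, 0.2043]
eef_rot: [[-0.939, 0.343, 0.001], [0.343, 0.939, -0.0], [-0.001, 0.0, -1.0]]
ft_force: [0.2, -0.1, 0.1]
finger_gap: 0.913
finger_force: 0.0
```

arm_command(commands=[{"dp": [0.2, 0.9, 0], "twist": [0, 0, 0]}, {"dp": [0.2, 0.9, 0], "twist": [0, 0, 0]}, {"dp": [0.2, 0.9, 0], "twist": [0, 0, 0]}, {"dp": [0.2, 0.9, 0], "twist": [0, 0, 0]}, {"dp": [0.2, 0.9, 0], "twist": [0, 0, 0]}, {"dp": [0.2, 0.9, 0], "twist": [0, 0, 0]}, {"dp": [0.2, 0.9, 0], "twist": [0, 0, 0]}, {"dp": [0.2, 0.9, 0], "twist": [0, 0, 0]}, {"dp": [0.2, 0.9, 0], "twist": [0, 0, 0]}, {"dp": [0.2, 0.9, 0], "twist": [0, 0, 0]}, {"dp": [0.2, 0.9, 0], "twist": [0, 0, 0]}, {"dp": [0.2, 0.9, 0], "twist": [0, 0, 0]}])

```text
clock: 24.7
ee_pos: [0.5147, 0.1931, 0.2042]
eef_rot: [[-0.939, 0.343, 0.001], [0.343, 0.939, 0.0], [-0.0, 0.0, -1.0]]
ft_force: [-0.1, -0.0, 0.3]
finger_gap: 0.915
finger_force: 0.0
```

arm_command(commands=[{"dp": [0.2, 0.9, 0], "twist": [0, 0, 0]}, {"dp": [0.2, 0.9, 0], "twist": [0, 0, 0]}, {"dp": [0.2, 0.9, 0], "twist": [0, 0, 0]}, {"dp": [0.2, 0.9, 0], "twist": [0, 0, 0]}, {"dp": [0.2, 0.7, 0], "twist": [0, 0, 0]}, {"dp": [0, 0, 0], "twist": [0, 0, 0]}, {"dp": [0, 0, 0], "twist": [0, 0, 0]}])

```text
clock: 25.4
ee_pos: [0.5277, 0.3017, 0.2035]
eef_rot: [[-0.94, 0.342, -0.0], [0.342, 0.94, -0.001], [0.0, -0.001, -1.0]]
ft_force: [-0.4, -0.2, -0.1]
finger_gap: 0.912
finger_force: 0.0
```

```bash
python3 go.py .525 .307 .100
python3 - <<'E'
from h import *
cv2.imwrite(f"pics/scene5.png",manip.capture("scene")[:,:,::-1])
cv2.imwrite("pics/c5.png",cv2.imread("pics/scene5.png")[150:420,190:450].repeat(2,0).repeat(2,1))
E
```

```text
25.4 [0.5277 0.3017 0.2035] units [0.18 0.17 4.14] q [ 0.52  0.4   0.11  1.28 -0.    0.87]
```

View pics/c5.png

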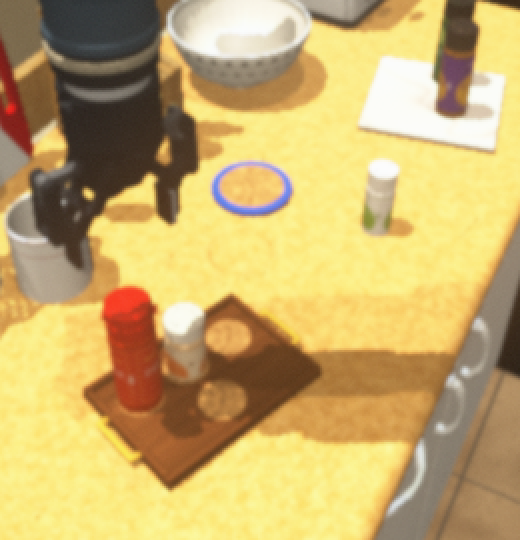

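Purple and green stand on the board. The fingers hang at (70,250) and (168,210) in the crop, above the red jar at (130,345). I'll descend on red.

arm_command(commands=[{"dp": [0.18, 0.17, 0], "twist": [0, 0, 0]}, {"dp": [0, 0, 0], "twist": [0, 0, 0]}, {"dp": [0, 0, 0.7], "twist": [0, 0, 0]}, {"dp": [0, 0, 0.7], "twist": [0, 0, 0]}, {"dp": [0, 0, 0.7], "twist": [0, 0, 0]}, {"dp": [0, 0, 0.7], "twist": [0, 0, 0]}, {"dp": [0, 0, 0.7], "twist": [0, 0, 0]}, {"dp": [0, 0, 0.6], "twist": [0, 0, 0]}, {"dp": [0, 0, 0], "twist": [0, 0, 0]}, {"dp": [0, 0, 0], "twist": [0, 0, 0]}])

```text
clock: 26.45
ee_pos: [0.5252, 0.307, 0.1014]
eef_rot: [[-0.939, 0.343, -0.0], [0.343, 0.939, -0.0], [0.0, -0.0, -1.0]]
ft_force: [0.4, -0.0, -0.1]
finger_gap: 0.915
finger_force: 0.0
```

arm_command(commands=[{"dp": [0, 0, 0], "twist": [0, 0, 0]}, {"dp": [0, 0, 0], "twist": [0, 0, 0]}, {"dp": [0, 0, 0], "twist": [0, 0, 0]}, {"dp": [0, 0, 0], "twist": [0, 0, 0]}, {"dp": [0, 0, 0], "twist": [0, 0, 0]}, {"dp": [0, 0, 0], "twist": [0, 0, 0]}, {"dp": [0, 0, 0], "twist": [0, 0, 0]}, {"dp": [0, 0, 0], "twist": [0, 0, 0]}, {"dp": [0, 0, 0], "twist": [0, 0, 0]}], hand=30)

```text
clock: 27.35
ee_pos: [0.5258, 0.3075, 0.1022]
eef_rot: [[-0.939, 0.343, 0.002], [0.343, 0.939, 0.001], [-0.001, 0.001, -1.0]]
ft_force: [-0.9, -0.1, 7.3]
finger_gap: 0.494
finger_force: 60.5
```

arm_command(commands=[{"dp": [0, 0, -0.4], "twist": [0, 0, 0]}, {"dp": [0, 0, -0.8], "twist": [0, 0, 0]}, {"dp": [0, 0, -0.8], "twist": [0, 0, 0]}, {"dp": [0, 0, -0.8], "twist": [0, 0, 0]}, {"dp": [0, 0, -0.8], "twist": [0, 0, 0]}, {"dp": [0, 0, -0.8], "twist": [0, 0, 0]}, {"dp": [0, 0, -0.8], "twist": [0, 0, 0]}, {"dp": [0, 0, -0.8], "twist": [0, 0, 0]}, {"dp": [0, 0, -0.8], "twist": [0, 0, 0]}, {"dp": [0, 0, 0], "twist": [0, 0, 0]}])

```text
clock: 28.35
ee_pos: [0.526, 0.3077, 0.2741]
eef_rot: [[-0.939, 0.343, 0.004], [0.343, 0.939, 0.002], [-0.003, 0.003, -1.0]]
ft_force: [-0.4, -0.2, -1.0]
finger_gap: 0.493
finger_force: 60.9
```

```bash
python3 go.py .487 -.254 .27
```

```text
28.35 [0.526  0.3077 0.2741] units [ -6.23 -21.64   0.11] q [ 0.53  0.38  0.26  1.45 -0.    0.88]
```

arm_command(commands=[{"dp": [-0.1, -0.4, 0], "twist": [0, 0, 0]}, {"dp": [-0.2, -0.7, 0], "twist": [0, 0, 0]}, {"dp": [-0.27, -0.9, 0], "twist": [0, 0, 0]}, {"dp": [-0.27, -0.9, 0], "twist": [0, 0, 0]}, {"dp": [-0.27, -0.9, 0], "twist": [0, 0, 0]}, {"dp": [-0.27, -0.9, 0], "twist": [0, 0, 0]}, {"dp": [-0.27, -0.9, 0], "twist": [0, 0, 0]}, {"dp": [-0.27, -0.9, 0], "twist": [0, 0, 0]}, {"dp": [-0.27, -0.9, 0], "twist": [0, 0, 0]}, {"dp": [-0.27, -0.9, 0], "twist": [0, 0, 0]}, {"dp": [-0.27, -0.9, 0], "twist": [0, 0, 0]}, {"dp": [-0.27, -0.9, 0], "twist": [0, 0, 0]}])

```text
clock: 29.55
ee_pos: [0.5076, 0.0421, 0.27]
eef_rot: [[-0.939, 0.343, -0.002], [0.343, 0.939, -0.001], [0.002, -0.001, -1.0]]
ft_force: [-0.2, -0.4, -0.2]
finger_gap: 0.491
finger_force: 60.9
```

arm_command(commands=[{"dp": [-0.27, -0.9, 0], "twist": [0, 0, 0]}, {"dp": [-0.27, -0.9, 0], "twist": [0, 0, 0]}, {"dp": [-0.27, -0.9, 0], "twist": [0, 0, 0]}, {"dp": [-0.27, -0.9, 0], "twist": [0, 0, 0]}, {"dp": [-0.27, -0.9, 0], "twist": [0, 0, 0]}, {"dp": [-0.27, -0.9, 0], "twist": [0, 0, 0]}, {"dp": [-0.27, -0.9, 0], "twist": [0, 0, 0]}, {"dp": [-0.27, -0.9, 0], "twist": [0, 0, 0]}, {"dp": [-0.27, -0.9, 0], "twist": [0, 0, 0]}, {"dp": [-0.27, -0.9, 0], "twist": [0, 0, 0]}, {"dp": [-0.27, -0.9, 0], "twist": [0, 0, 0]}, {"dp": [-0.26, -0.8, 0], "twist": [0, 0, 0]}])

```text
clock: 30.75
ee_pos: [0.4913, -0.2363, 0.27]
eef_rot: [[-0.939, 0.344, -0.002], [0.344, 0.939, 0.001], [0.002, -0.0, -1.0]]
ft_force: [0.1, 0.7, -1.2]
finger_gap: 0.495
finger_force: 60.9
```

arm_command(commands=[{"dp": [0, -0.5, 0], "twist": [0, 0, 0]}, {"dp": [0, -0.3, 0], "twist": [0, 0, 0]}, {"dp": [0, 0, 0], "twist": [0, 0, 0]}, {"dp": [0, 0, 0], "twist": [0, 0, 0]}])

```text
clock: 31.15
ee_pos: [0.4861, -0.253, 0.271]
eef_rot: [[-0.939, 0.343, -0.0], [0.343, 0.939, 0.0], [0.0, 0.0, -1.0]]
ft_force: [-1.4, 1.2, -1.7]
finger_gap: 0.497
finger_force: 61.0
```

```bash
python3 go.py .487 -.254 .108
```

```text
31.15 [ 0.4861 -0.253   0.271 ] units [-0.05 -0.03  6.52] q [-0.48  0.27  0.1   1.4   0.   -0.13]
```

arm_command(commands=[{"dp": [0, 0, 0.8], "twist": [0, 0, 0]}, {"dp": [0, 0, 0.8], "twist": [0, 0, 0]}, {"dp": [0, 0, 0.8], "twist": [0, 0, 0]}, {"dp": [0, 0, 0.8], "twist": [0, 0, 0]}, {"dp": [0, 0, 0.8], "twist": [0, 0, 0]}, {"dp": [0, 0, 0.8], "twist": [0, 0, 0]}, {"dp": [0, 0, 0.7], "twist": [0, 0, 0]}, {"dp": [0, 0, 0.5], "twist": [0, 0, 0]}, {"dp": [0, 0, 0.3], "twist": [0, 0, 0]}, {"dp": [0, 0, 0.15], "twist": [0, 0, 0]}, {"dp": [0, 0, 0.05], "twist": [0, 0, 0]}, {"dp": [0, 0, 0], "twist": [0, 0, 0]}])

```text
clock: 32.35
ee_pos: [0.4868, -0.2536, 0.109]
eef_rot: [[-0.939, 0.343, 0.001], [0.343, 0.939, -0.0], [-0.001, -0.0, -1.0]]
ft_force: [-0.2, -0.0, -1.6]
finger_gap: 0.494
finger_force: 61.0
```

arm_command(commands=[{"dp": [0, 0, 0.05], "twist": [0, 0, 0]}, {"dp": [0, 0, 0.02], "twist": [0, 0, 0]}, {"dp": [0, 0, 0], "twist": [0, 0, 0]}])

```text
clock: 32.65
ee_pos: [0.4867, -0.2537, 0.1072]
eef_rot: [[-0.939, 0.343, 0.001], [0.343, 0.939, -0.0], [-0.001, -0.0, -1.0]]
ft_force: [0.4, 0.4, 0.8]
finger_gap: 0.491
finger_force: 61.1
```

arm_command(commands=[{"dp": [0, 0, 0], "twist": [0, 0, 0]}, {"dp": [0, 0, 0], "twist": [0, 0, 0]}, {"dp": [0, 0, 0], "twist": [0, 0, 0]}, {"dp": [0, 0, 0], "twist": [0, 0, 0]}, {"dp": [0, 0, 0], "twist": [0, 0, 0]}, {"dp": [0, 0, 0], "twist": [0, 0, 0]}, {"dp": [0, 0, -0.3], "twist": [0, 0, 0]}, {"dp": [0, 0, -0.9], "twist": [0, 0, 0]}, {"dp": [0, 0, -0.9], "twist": [0, 0, 0]}, {"dp": [0, 0, -0.9], "twist": [0, 0, 0]}, {"dp": [0, 0, -0.9], "twist": [0, 0, 0]}], hand=78)

```text
clock: 33.75
ee_pos: [0.4865, -0.2535, 0.2059]
eef_rot: [[-0.939, 0.343, 0.0], [0.343, 0.939, -0.0], [-0.001, -0.0, -1.0]]
ft_force: [0.7, 0.3, -0.5]
finger_gap: 0.912
finger_force: 0.0
```

```bash
python3 go.py .504 .257 .205
python3 - <<'E'
from h import *
I=manip.capture("scene")[:,:,::-1]; cv2.imwrite(f"pics/scene6.png",I)
cv2.imwrite("pics/c6.png",I[150:420,190:450].repeat(2,0).repeat(2,1))
E
```

```text
33.75 [ 0.4865 -0.2535  0.2059] units [ 6.34 19.42  0.03] q [-0.48  0.29 -0.04  1.24 -0.   -0.13]
```

View pics/c6.png

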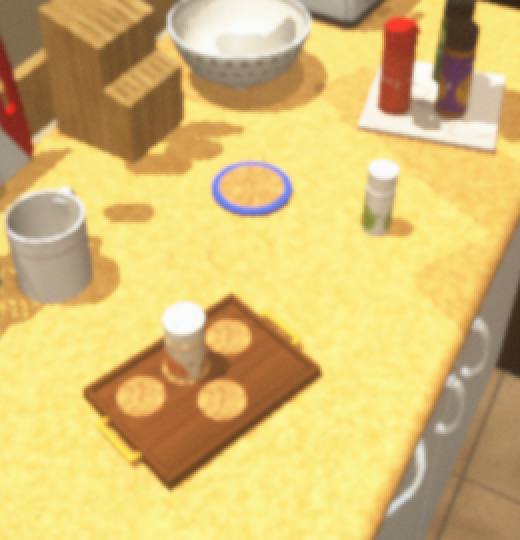

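All three tall jars stand on the board. On the tray the short jar is at (184,340) and the empty discs show at (141,397), (228,336) and (221,400). I'll go to the short jar now.

arm_command(commands=[{"dp": [0.29, 0.9, 0], "twist": [0, 0, 0]}, {"dp": [0.29, 0.9, 0], "twist": [0, 0, 0]}, {"dp": [0.29, 0.9, 0], "twist": [0, 0, 0]}, {"dp": [0.29, 0.9, 0], "twist": [0, 0, 0]}, {"dp": [0.29, 0.9, 0], "twist": [0, 0, 0]}, {"dp": [0.29, 0.9, 0], "twist": [0, 0, 0]}, {"dp": [0.29, 0.9, 0], "twist": [0, 0, 0]}, {"dp": [0.29, 0.9, 0], "twist": [0, 0, 0]}, {"dp": [0.29, 0.9, 0], "twist": [0, 0, 0]}, {"dp": [0.29, 0.9, 0], "twist": [0, 0, 0]}, {"dp": [0.29, 0.9, 0], "twist": [0, 0, 0]}, {"dp": [0.29, 0.9, 0], "twist": [0, 0, 0]}])

```text
clock: 35.0
ee_pos: [0.4973, 0.031, 0.2048]
eef_rot: [[-0.939, 0.343, 0.001], [0.343, 0.939, -0.0], [-0.001, 0.0, -1.0]]
ft_force: [0.6, -0.0, 0.2]
finger_gap: 0.914
finger_force: 0.0
```

arm_command(commands=[{"dp": [0.29, 0.9, 0], "twist": [0, 0, 0]}, {"dp": [0.29, 0.9, 0], "twist": [0, 0, 0]}, {"dp": [0.29, 0.9, 0], "twist": [0, 0, 0]}, {"dp": [0.29, 0.9, 0], "twist": [0, 0, 0]}, {"dp": [0.29, 0.9, 0], "twist": [0, 0, 0]}, {"dp": [0.29, 0.9, 0], "twist": [0, 0, 0]}, {"dp": [0.29, 0.9, 0], "twist": [0, 0, 0]}, {"dp": [0.29, 0.9, 0], "twist": [0, 0, 0]}, {"dp": [0.29, 0.9, 0], "twist": [0, 0, 0]}, {"dp": [0.25, 0.5, 0], "twist": [0, 0, 0]}, {"dp": [0, 0, 0], "twist": [0, 0, 0]}, {"dp": [0, 0, 0], "twist": [0, 0, 0]}])

```text
clock: 36.2
ee_pos: [0.5035, 0.2562, 0.2043]
eef_rot: [[-0.94, 0.342, -0.0], [0.342, 0.94, -0.001], [0.0, -0.001, -1.0]]
ft_force: [0.7, 0.1, 0.6]
finger_gap: 0.913
finger_force: 0.0
```

```bash
python3 go.py .504 .257 .045
python3 - <<'E'
from h import *
np.set_printoptions(precision=4,suppress=True)
for n,p,z in(("red",(141,397),.009),("green",(228,336),.009),("purple",(221,400),.009),("shortcap",(184,319),.078)): print(n,plane("scene",(190+p[0]/2-.25,150+p[1]/2-.25),z))
print(plane("top",(211.4,245.7),.0765))
E
```

```text
36.2 [0.5035 0.2562 0.2043] units [-0.01  0.04  6.37] q [ 0.47  0.32 -0.    1.25 -0.    0.82]
red [0.5218 0.3114 0.009 ]
green [0.4858 0.2063 0.009 ]
purple [0.453  0.2783 0.009 ]
shortcap [0.5024 0.2592 0.078 ]
[0.5026 0.2557 0.0765]
```

arm_command(commands=[{"dp": [0, 0.03, 0.7], "twist": [0, 0, 0]}, {"dp": [0, 0, 0.7], "twist": [0, 0, 0]}, {"dp": [0, 0, 0.7], "twist": [0, 0, 0]}, {"dp": [0, 0, 0.7], "twist": [0, 0, 0]}, {"dp": [0, 0, 0.7], "twist": [0, 0, 0]}, {"dp": [0, 0, 0.7], "twist": [0, 0, 0]}, {"dp": [0, 0, 0.7], "twist": [0, 0, 0]}, {"dp": [0, 0, 0.7], "twist": [0, 0, 0]}, {"dp": [0, 0, 0.5], "twist": [0, 0, 0]}, {"dp": [0, 0, 0.4], "twist": [0, 0, 0]}, {"dp": [0, 0, 0], "twist": [0, 0, 0]}, {"dp": [0, 0, 0], "twist": [0, 0, 0]}])

```text
clock: 37.4
ee_pos: [0.5042, 0.257, 0.0421]
eef_rot: [[-0.939, 0.343, 0.0], [0.343, 0.939, -0.0], [-0.0, 0.0, -1.0]]
ft_force: [-0.5, 0.6, -0.6]
finger_gap: 0.911
finger_force: 0.0
```

arm_command(commands=[{"dp": [0, 0, 0], "twist": [0, 0, 0]}, {"dp": [0, 0, 0], "twist": [0, 0, 0]}, {"dp": [0, 0, 0], "twist": [0, 0, 0]}, {"dp": [0, 0, 0], "twist": [0, 0, 0]}, {"dp": [0, 0, 0], "twist": [0, 0, 0]}, {"dp": [0, 0, 0], "twist": [0, 0, 0]}, {"dp": [0, 0, 0], "twist": [0, 0, 0]}, {"dp": [0, 0, 0], "twist": [0, 0, 0]}, {"dp": [0, 0, 0], "twist": [0, 0, 0]}, {"dp": [0, 0, 0], "twist": [0, 0, 0]}], hand=28)

```text
clock: 38.4
ee_pos: [0.5044, 0.2575, 0.0426]
eef_rot: [[-0.939, 0.343, 0.001], [0.343, 0.939, 0.001], [-0.001, 0.001, -1.0]]
ft_force: [-1.2, -0.2, 5.8]
finger_gap: 0.446
finger_force: 60.0
```

arm_command(commands=[{"dp": [0, 0, -0.4], "twist": [0, 0, 0]}, {"dp": [0, 0, -0.8], "twist": [0, 0, 0]}, {"dp": [0, 0, -0.8], "twist": [0, 0, 0]}, {"dp": [0, 0, -0.8], "twist": [0, 0, 0]}, {"dp": [0, 0, -0.8], "twist": [0, 0, 0]}, {"dp": [0, 0, 0], "twist": [0, 0, 0]}])

```text
clock: 39.0
ee_pos: [0.5054, 0.2579, 0.1349]
eef_rot: [[-0.939, 0.343, 0.004], [0.343, 0.939, 0.002], [-0.003, 0.003, -1.0]]
ft_force: [1.1, 1.1, -1.3]
finger_gap: 0.443
finger_force: 60.2
```

```bash
python3 go.py .5775 -.0155 .13
```

```text
39.0 [0.5054 0.2579 0.1349] units [-6.46 -9.28  0.19] q [ 0.47  0.36 -0.12  1.08 -0.    0.82]
```

arm_command(commands=[{"dp": [-0.3, -0.4, 0], "twist": [0, 0, 0]}, {"dp": [-0.58, -0.84, 0], "twist": [0, 0, 0]}, {"dp": [-0.58, -0.84, 0], "twist": [0, 0, 0]}, {"dp": [-0.58, -0.84, 0], "twist": [0, 0, 0]}, {"dp": [-0.58, -0.84, 0], "twist": [0, 0, 0]}, {"dp": [-0.58, -0.84, 0], "twist": [0, 0, 0]}, {"dp": [-0.58, -0.84, 0], "twist": [0, 0, 0]}, {"dp": [-0.58, -0.84, 0], "twist": [0, 0, 0]}, {"dp": [-0.58, -0.84, 0], "twist": [0, 0, 0]}, {"dp": [-0.58, -0.84, 0], "twist": [0, 0, 0]}, {"dp": [-0.58, -0.84, 0], "twist": [0, 0, 0]}, {"dp": [-0.3, -0.45, 0], "twist": [0, 0, 0]}])

```text
clock: 40.2
ee_pos: [0.5746, -0.0174, 0.1306]
eef_rot: [[-0.939, 0.344, -0.002], [0.344, 0.939, -0.001], [0.002, -0.001, -1.0]]
ft_force: [0.6, -0.4, -1.0]
finger_gap: 0.442
finger_force: 60.2
```

arm_command(commands=[{"dp": [0, 0, 0], "twist": [0, 0, 0]}, {"dp": [0, 0, 0], "twist": [0, 0, 0]}])

```text
clock: 40.4
ee_pos: [0.5745, -0.015, 0.1312]
eef_rot: [[-0.939, 0.343, -0.001], [0.343, 0.939, 0.0], [0.001, -0.0, -1.0]]
ft_force: [0.2, -0.1, -0.8]
finger_gap: 0.444
finger_force: 60.2
```

```bash
python3 go.py .5775 -.0155 .0435
```

```text
40.4 [ 0.5745 -0.015   0.1312] units [-0.12  0.02  3.51] q [-0.03  0.38 -0.1   1.08  0.    0.32]
```

Contact is expected at TCP z ≈ 0.0436.

arm_command(commands=[{"dp": [-0.12, 0.02, 0.5], "twist": [0, 0, 0]}, {"dp": [0, 0, 0.6], "twist": [0, 0, 0]}, {"dp": [0, 0, 0.6], "twist": [0, 0, 0]}, {"dp": [0, 0, 0.6], "twist": [0, 0, 0]}, {"dp": [0, 0, 0.5], "twist": [0, 0, 0]}, {"dp": [0, 0, 0.3], "twist": [0, 0, 0]}, {"dp": [0, 0, 0.2], "twist": [0, 0, 0]}, {"dp": [0, 0, 0.1], "twist": [0, 0, 0]}, {"dp": [0, 0, 0.05], "twist": [0, 0, 0]}, {"dp": [0, 0, 0], "twist": [0, 0, 0]}, {"dp": [0, 0, 0], "twist": [0, 0, 0]}])

```text
clock: 41.5
ee_pos: [0.5784, -0.0155, 0.046]
eef_rot: [[-0.939, 0.343, 0.001], [0.343, 0.939, -0.0], [-0.001, 0.0, -1.0]]
ft_force: [-0.7, 0.2, -0.4]
finger_gap: 0.443
finger_force: 60.2
```

```bash
python3 go.py .5775 -.0155 .0435
python3 - <<'E'
from h import *
I=manip.capture("scene")[:,:,::-1]; cv2.imwrite(f"pics/scene7.png",I)
cv2.imwrite("pics/c7.png",I[150:420,190:450].repeat(2,0).repeat(2,1))
E
```

```text
41.5 [ 0.5784 -0.0155  0.046 ] units [ 0.03 -0.01  0.1 ] q [-0.03  0.46 -0.22  0.89 -0.    0.32]
```

View pics/c7.png

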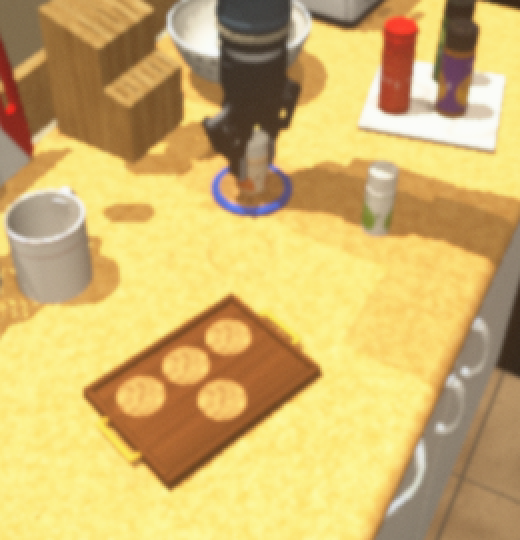

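The short jar is centred over the coaster at (252,185). I'll set it down, release it and check.

arm_command(commands=[{"dp": [0, 0, 0.06], "twist": [0, 0, 0]}, {"dp": [0, 0, 0.04], "twist": [0, 0, 0]}, {"dp": [0, 0, 0], "twist": [0, 0, 0]}, {"dp": [0, 0, 0], "twist": [0, 0, 0]}])

```text
clock: 41.95
ee_pos: [0.5783, -0.0155, 0.0436]
eef_rot: [[-0.939, 0.343, 0.001], [0.343, 0.939, -0.0], [-0.001, 0.0, -1.0]]
ft_force: [-1.5, 0.7, 5.4]
finger_gap: 0.444
finger_force: 60.8
```

arm_command(commands=[{"dp": [0, 0, 0], "twist": [0, 0, 0]}, {"dp": [0, 0, 0], "twist": [0, 0, 0]}, {"dp": [0, 0, 0], "twist": [0, 0, 0]}, {"dp": [0, 0, 0], "twist": [0, 0, 0]}, {"dp": [0, 0, 0], "twist": [0, 0, 0]}, {"dp": [0, 0, 0], "twist": [0, 0, 0]}, {"dp": [0, 0, -0.4], "twist": [0, 0, 0]}, {"dp": [0, 0, -0.9], "twist": [0, 0, 0]}, {"dp": [0, 0, -0.9], "twist": [0, 0, 0]}, {"dp": [0, 0, -0.9], "twist": [0, 0, 0]}, {"dp": [0, 0, -0.9], "twist": [0, 0, 0]}, {"dp": [0, 0, -0.9], "twist": [0, 0, 0]}], hand=78)

```text
clock: 43.15
ee_pos: [0.578, -0.0155, 0.1673]
eef_rot: [[-0.939, 0.343, 0.001], [0.343, 0.939, -0.0], [-0.001, 0.0, -1.0]]
ft_force: [0.3, -0.5, -0.7]
finger_gap: 0.914
finger_force: 0.0
```

arm_command(commands=[{"dp": [0, 0, -0.9], "twist": [0, 0, 0]}, {"dp": [0, 0, -0.6], "twist": [0, 0, 0]}, {"dp": [0, 0, 0], "twist": [0, 0, 0]}])

```text
clock: 43.45
ee_pos: [0.5792, -0.0155, 0.2059]
eef_rot: [[-0.939, 0.343, 0.004], [0.343, 0.939, -0.0], [-0.004, 0.001, -1.0]]
ft_force: [0.7, -0.3, -0.5]
finger_gap: 0.912
finger_force: 0.0
```

```bash
python3 go.py .487 -.254 .205
python3 - <<'E'
from h import *
I=manip.capture("scene")[:,:,::-1]; cv2.imwrite(f"pics/scene8.png",I)
H=cv2.cvtColor(I,cv2.COLOR_RGB2HSV)
cv2.imwrite("pics/c8.png",cv2.resize(I[140:270,270:470],(800,520),interpolation=2))
E
```

```text
43.45 [ 0.5792 -0.0155  0.2059] units [  0.19 -10.23   0.02] q [-0.03  0.34  0.03  1.26 -0.    0.32]
```

View pics/c8.png

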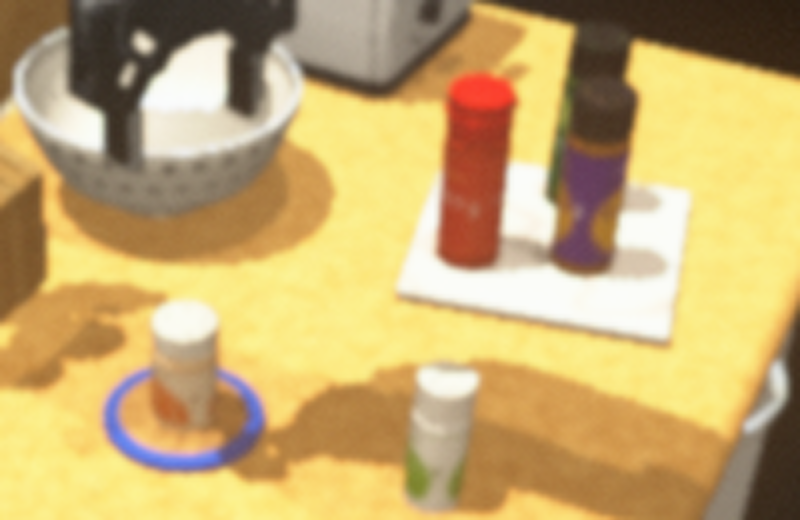

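The short jar stands centred on the coaster, its base at about (184,417), which matches the ring centre. The tall jars are upright on the board. I'll return red first.

arm_command(commands=[{"dp": [0.02, -0.9, 0], "twist": [0, 0, 0]}, {"dp": [0.02, -0.9, 0], "twist": [0, 0, 0]}, {"dp": [0.02, -0.9, 0], "twist": [0, 0, 0]}, {"dp": [0.02, -0.9, 0], "twist": [0, 0, 0]}, {"dp": [0.02, -0.9, 0], "twist": [0, 0, 0]}, {"dp": [0.02, -0.9, 0], "twist": [0, 0, 0]}, {"dp": [0.02, -0.9, 0], "twist": [0, 0, 0]}, {"dp": [0.02, -0.9, 0], "twist": [0, 0, 0]}, {"dp": [0.02, -0.9, 0], "twist": [0, 0, 0]}, {"dp": [0, -0.9, 0], "twist": [0, 0, 0]}, {"dp": [0, -0.9, 0], "twist": [0, 0, 0]}, {"dp": [0, -0.33, 0], "twist": [0, 0, 0]}])

```text
clock: 44.7
ee_pos: [0.4851, -0.2554, 0.2021]
eef_rot: [[-0.939, 0.344, -0.002], [0.344, 0.939, 0.0], [0.002, -0.0, -1.0]]
ft_force: [-0.7, 0.2, -0.6]
finger_gap: 0.914
finger_force: 0.0
```

arm_command(commands=[{"dp": [0, 0, 0], "twist": [0, 0, 0]}, {"dp": [0, 0, 0], "twist": [0, 0, 0]}])

```text
clock: 44.9
ee_pos: [0.4862, -0.2537, 0.2026]
eef_rot: [[-0.939, 0.343, -0.001], [0.343, 0.939, 0.001], [0.001, 0.0, -1.0]]
ft_force: [-0.4, -0.3, 0.3]
finger_gap: 0.912
finger_force: 0.0
```

```bash
python3 go.py .4867 -.2537 .1065
```

```text
44.9 [ 0.4862 -0.2537  0.2026] units [-0.02  0.01  3.85] q [-0.48  0.3  -0.04  1.23  0.   -0.13]
```

arm_command(commands=[{"dp": [0, 0, 0.7], "twist": [0, 0, 0]}, {"dp": [0, 0, 0.7], "twist": [0, 0, 0]}, {"dp": [0, 0, 0.7], "twist": [0, 0, 0]}, {"dp": [0, 0, 0.7], "twist": [0, 0, 0]}, {"dp": [0, 0, 0.6], "twist": [0, 0, 0]}, {"dp": [0, 0, 0.45], "twist": [0, 0, 0]}, {"dp": [0, 0, 0], "twist": [0, 0, 0]}, {"dp": [0, 0, 0], "twist": [0, 0, 0]}])

```text
clock: 45.7
ee_pos: [0.4865, -0.2538, 0.1071]
eef_rot: [[-0.94, 0.342, -0.0], [0.342, 0.94, -0.0], [-0.0, -0.0, -1.0]]
ft_force: [-0.0, 0.8, 0.3]
finger_gap: 0.917
finger_force: 0.0
```

arm_command(commands=[{"dp": [0, 0, 0], "twist": [0, 0, 0]}, {"dp": [0, 0, 0], "twist": [0, 0, 0]}, {"dp": [0, 0, 0], "twist": [0, 0, 0]}, {"dp": [0, 0, 0], "twist": [0, 0, 0]}, {"dp": [0, 0, 0], "twist": [0, 0, 0]}, {"dp": [0, 0, 0], "twist": [0, 0, 0]}, {"dp": [0, 0, 0], "twist": [0, 0, 0]}, {"dp": [0, 0, 0], "twist": [0, 0, 0]}, {"dp": [0, 0, 0], "twist": [0, 0, 0]}, {"dp": [0, 0, 0], "twist": [0, 0, 0]}], hand=30)

```text
clock: 46.7
ee_pos: [0.4868, -0.2542, 0.1078]
eef_rot: [[-0.939, 0.343, 0.002], [0.343, 0.939, -0.0], [-0.002, 0.0, -1.0]]
ft_force: [0.7, 1.2, 5.5]
finger_gap: 0.496
finger_force: 60.5
```

arm_command(commands=[{"dp": [0, 0, -0.4], "twist": [0, 0, 0]}, {"dp": [0, 0, -0.8], "twist": [0, 0, 0]}, {"dp": [0, 0, -0.8], "twist": [0, 0, 0]}, {"dp": [0, 0, -0.8], "twist": [0, 0, 0]}, {"dp": [0, 0, -0.8], "twist": [0, 0, 0]}, {"dp": [0, 0, -0.8], "twist": [0, 0, 0]}, {"dp": [0, 0, -0.8], "twist": [0, 0, 0]}, {"dp": [0, 0, -0.8], "twist": [0, 0, 0]}, {"dp": [0, 0, -0.8], "twist": [0, 0, 0]}, {"dp": [0, 0, 0], "twist": [0, 0, 0]}])

```text
clock: 47.7
ee_pos: [0.487, -0.2548, 0.2798]
eef_rot: [[-0.939, 0.343, 0.004], [0.343, 0.939, -0.002], [-0.004, -0.001, -1.0]]
ft_force: [1.0, -0.5, -1.5]
finger_gap: 0.495
finger_force: 60.9
```

```bash
python3 go.py .5255 .3075 .27
```

```text
47.7 [ 0.487  -0.2548  0.2798] units [ 6.27 21.66  0.35] q [-0.48  0.27  0.12  1.41 -0.   -0.13]
```

arm_command(commands=[{"dp": [0.1, 0.4, 0], "twist": [0, 0, 0]}, {"dp": [0.2, 0.7, 0], "twist": [0, 0, 0]}, {"dp": [0.27, 0.9, 0], "twist": [0, 0, 0]}, {"dp": [0.27, 0.9, 0], "twist": [0, 0, 0]}, {"dp": [0.27, 0.9, 0], "twist": [0, 0, 0]}, {"dp": [0.27, 0.9, 0], "twist": [0, 0, 0]}, {"dp": [0.27, 0.9, 0], "twist": [0, 0, 0]}, {"dp": [0.27, 0.9, 0], "twist": [0, 0, 0]}, {"dp": [0.27, 0.9, 0], "twist": [0, 0, 0]}, {"dp": [0.27, 0.9, 0], "twist": [0, 0, 0]}, {"dp": [0.27, 0.9, 0], "twist": [0, 0, 0]}, {"dp": [0.27, 0.9, 0], "twist": [0, 0, 0]}])

```text
clock: 48.9
ee_pos: [0.5013, 0.0102, 0.2755]
eef_rot: [[-0.939, 0.343, -0.002], [0.343, 0.94, -0.0], [0.002, -0.001, -1.0]]
ft_force: [0.3, -0.5, -1.1]
finger_gap: 0.496
finger_force: 60.9
```

arm_command(commands=[{"dp": [0.27, 0.9, 0], "twist": [0, 0, 0]}, {"dp": [0.27, 0.9, 0], "twist": [0, 0, 0]}, {"dp": [0.27, 0.9, 0], "twist": [0, 0, 0]}, {"dp": [0.27, 0.9, 0], "twist": [0, 0, 0]}, {"dp": [0.27, 0.9, 0], "twist": [0, 0, 0]}, {"dp": [0.27, 0.9, 0], "twist": [0, 0, 0]}, {"dp": [0.27, 0.9, 0], "twist": [0, 0, 0]}, {"dp": [0.27, 0.9, 0], "twist": [0, 0, 0]}, {"dp": [0.27, 0.9, 0], "twist": [0, 0, 0]}, {"dp": [0.27, 0.9, 0], "twist": [0, 0, 0]}, {"dp": [0.27, 0.9, 0], "twist": [0, 0, 0]}, {"dp": [0.2, 0.8, 0], "twist": [0, 0, 0]}])

```text
clock: 50.1
ee_pos: [0.5184, 0.2885, 0.2753]
eef_rot: [[-0.94, 0.342, -0.002], [0.342, 0.94, -0.001], [0.002, -0.002, -1.0]]
ft_force: [0.3, 0.3, -0.5]
finger_gap: 0.494
finger_force: 60.9
```

arm_command(commands=[{"dp": [0.1, 0.5, 0], "twist": [0, 0, 0]}, {"dp": [0, 0.3, 0], "twist": [0, 0, 0]}, {"dp": [0, 0, 0], "twist": [0, 0, 0]}, {"dp": [0, 0, 0], "twist": [0, 0, 0]}])

```text
clock: 50.5
ee_pos: [0.5239, 0.3063, 0.2765]
eef_rot: [[-0.939, 0.343, -0.0], [0.343, 0.939, -0.001], [0.0, -0.001, -1.0]]
ft_force: [0.4, -0.3, -1.4]
finger_gap: 0.494
finger_force: 60.9
```

```bash
python3 go.py .5255 .3075 .1035
```

```text
50.5 [0.5239 0.3063 0.2765] units [-0.04  0.07  6.92] q [ 0.53  0.38  0.27  1.46 -0.    0.88]
```

arm_command(commands=[{"dp": [-0.04, 0.05, 0.8], "twist": [0, 0, 0]}, {"dp": [0, 0, 0.8], "twist": [0, 0, 0]}, {"dp": [0, 0, 0.8], "twist": [0, 0, 0]}, {"dp": [0, 0, 0.8], "twist": [0, 0, 0]}, {"dp": [0, 0, 0.8], "twist": [0, 0, 0]}, {"dp": [0, 0, 0.8], "twist": [0, 0, 0]}, {"dp": [0, 0, 0.8], "twist": [0, 0, 0]}, {"dp": [0, 0, 0.6], "twist": [0, 0, 0]}, {"dp": [0, 0, 0.4], "twist": [0, 0, 0]}, {"dp": [0, 0, 0.2], "twist": [0, 0, 0]}, {"dp": [0, 0, 0.05], "twist": [0, 0, 0]}, {"dp": [0, 0, 0], "twist": [0, 0, 0]}])

```text
clock: 51.7
ee_pos: [0.5257, 0.3076, 0.106]
eef_rot: [[-0.939, 0.343, 0.001], [0.343, 0.939, 0.0], [-0.0, 0.0, -1.0]]
ft_force: [0.5, 0.4, -1.4]
finger_gap: 0.497
finger_force: 60.9
```

arm_command(commands=[{"dp": [0, 0, 0.04], "twist": [0, 0, 0]}, {"dp": [0, 0, 0], "twist": [0, 0, 0]}, {"dp": [0, 0, 0], "twist": [0, 0, 0]}])

```text
clock: 52.0
ee_pos: [0.5255, 0.3078, 0.1049]
eef_rot: [[-0.939, 0.343, 0.0], [0.343, 0.939, 0.0], [-0.0, 0.0, -1.0]]
ft_force: [0.0, -0.3, -0.4]
finger_gap: 0.493
finger_force: 60.9
```

arm_command(commands=[{"dp": [0, 0, 0.05], "twist": [0, 0, 0]}, {"dp": [0, 0, 0.04], "twist": [0, 0, 0]}, {"dp": [0, 0, 0], "twist": [0, 0, 0]}, {"dp": [0, 0, 0], "twist": [0, 0, 0]}])

```text
clock: 52.4
ee_pos: [0.5256, 0.3078, 0.1028]
eef_rot: [[-0.939, 0.343, 0.001], [0.343, 0.939, 0.0], [-0.001, 0.0, -1.0]]
ft_force: [-1.9, -0.9, 5.7]
finger_gap: 0.49
finger_force: 61.3
```

arm_command(commands=[{"dp": [0, 0, 0], "twist": [0, 0, 0]}, {"dp": [0, 0, 0], "twist": [0, 0, 0]}, {"dp": [0, 0, 0], "twist": [0, 0, 0]}, {"dp": [0, 0, 0], "twist": [0, 0, 0]}, {"dp": [0, 0, 0], "twist": [0, 0, 0]}, {"dp": [0, 0, 0], "twist": [0, 0, 0]}, {"dp": [0, 0, -0.3], "twist": [0, 0, 0]}, {"dp": [0, 0, -0.9], "twist": [0, 0, 0]}, {"dp": [0, 0, -0.9], "twist": [0, 0, 0]}, {"dp": [0, 0, -0.9], "twist": [0, 0, 0]}, {"dp": [0, 0, -0.9], "twist": [0, 0, 0]}], hand=78)

```text
clock: 53.5
ee_pos: [0.5254, 0.3077, 0.2014]
eef_rot: [[-0.939, 0.343, 0.0], [0.343, 0.939, 0.0], [-0.0, 0.0, -1.0]]
ft_force: [-0.3, -0.4, -0.1]
finger_gap: 0.917
finger_force: 0.0
```

```bash
python3 go.py .4424 -.3564 .205
```

```text
53.5 [0.5254 0.3077 0.2014] units [ -5.98 -26.09  -0.15] q [ 0.53  0.4   0.11  1.28 -0.    0.88]
```

arm_command(commands=[{"dp": [-0.21, -0.9, 0], "twist": [0, 0, 0]}, {"dp": [-0.21, -0.9, 0], "twist": [0, 0, 0]}, {"dp": [-0.21, -0.9, 0], "twist": [0, 0, 0]}, {"dp": [-0.21, -0.9, 0], "twist": [0, 0, 0]}, {"dp": [-0.21, -0.9, 0], "twist": [0, 0, 0]}, {"dp": [-0.21, -0.9, 0], "twist": [0, 0, 0]}, {"dp": [-0.21, -0.9, 0], "twist": [0, 0, 0]}, {"dp": [-0.21, -0.9, 0], "twist": [0, 0, 0]}, {"dp": [-0.21, -0.9, 0], "twist": [0, 0, 0]}, {"dp": [-0.21, -0.9, 0], "twist": [0, 0, 0]}, {"dp": [-0.21, -0.9, 0], "twist": [0, 0, 0]}, {"dp": [-0.21, -0.9, 0], "twist": [0, 0, 0]}])

```text
clock: 54.7
ee_pos: [0.4919, 0.0315, 0.2005]
eef_rot: [[-0.939, 0.343, 0.001], [0.343, 0.939, -0.0], [-0.001, 0.0, -1.0]]
ft_force: [0.2, -1.1, -0.2]
finger_gap: 0.912
finger_force: 0.0
```

arm_command(commands=[{"dp": [-0.21, -0.9, 0], "twist": [0, 0, 0]}, {"dp": [-0.21, -0.9, 0], "twist": [0, 0, 0]}, {"dp": [-0.21, -0.9, 0], "twist": [0, 0, 0]}, {"dp": [-0.21, -0.9, 0], "twist": [0, 0, 0]}, {"dp": [-0.21, -0.9, 0], "twist": [0, 0, 0]}, {"dp": [-0.21, -0.9, 0], "twist": [0, 0, 0]}, {"dp": [-0.21, -0.9, 0], "twist": [0, 0, 0]}, {"dp": [-0.21, -0.9, 0], "twist": [0, 0, 0]}, {"dp": [-0.21, -0.9, 0], "twist": [0, 0, 0]}, {"dp": [-0.21, -0.9, 0], "twist": [0, 0, 0]}, {"dp": [-0.21, -0.9, 0], "twist": [0, 0, 0]}, {"dp": [-0.21, -0.9, 0], "twist": [0, 0, 0]}])

```text
clock: 55.9
ee_pos: [0.4586, -0.2438, 0.2005]
eef_rot: [[-0.939, 0.343, 0.001], [0.343, 0.939, -0.0], [-0.001, -0.0, -1.0]]
ft_force: [-0.7, 0.8, 0.0]
finger_gap: 0.917
finger_force: 0.0
```

arm_command(commands=[{"dp": [-0.19, -0.9, 0], "twist": [0, 0, 0]}, {"dp": [-0.19, -0.9, 0], "twist": [0, 0, 0]}, {"dp": [-0.19, -0.9, 0], "twist": [0, 0, 0]}, {"dp": [-0.19, -0.9, 0], "twist": [0, 0, 0]}, {"dp": [-0.19, -0.9, 0], "twist": [0, 0, 0]}, {"dp": [0, 0, 0], "twist": [0, 0, 0]}, {"dp": [0, 0, 0], "twist": [0, 0, 0]}, {"dp": [0, 0, 0], "twist": [0, 0, 0]}])

```text
clock: 56.7
ee_pos: [0.4425, -0.356, 0.2001]
eef_rot: [[-0.94, 0.342, -0.0], [0.342, 0.94, 0.0], [0.0, 0.0, -1.0]]
ft_force: [0.3, -0.8, 0.3]
finger_gap: 0.912
finger_force: 0.0
```

```bash
python3 go.py .4424 -.3564 .106
```

```text
56.7 [ 0.4425 -0.356   0.2001] units [-0.   -0.02  3.76] q [-0.68  0.33 -0.    1.24  0.   -0.33]
```

arm_command(commands=[{"dp": [0, 0, 0.7], "twist": [0, 0, 0]}, {"dp": [0, 0, 0.7], "twist": [0, 0, 0]}, {"dp": [0, 0, 0.7], "twist": [0, 0, 0]}, {"dp": [0, 0, 0.7], "twist": [0, 0, 0]}, {"dp": [0, 0, 0.6], "twist": [0, 0, 0]}, {"dp": [0, 0, 0.36], "twist": [0, 0, 0]}, {"dp": [0, 0, 0], "twist": [0, 0, 0]}, {"dp": [0, 0, 0], "twist": [0, 0, 0]}])

```text
clock: 57.5
ee_pos: [0.4428, -0.3564, 0.1064]
eef_rot: [[-0.94, 0.342, 0.0], [0.342, 0.94, -0.0], [-0.0, -0.0, -1.0]]
ft_force: [-0.1, -0.7, -0.4]
finger_gap: 0.913
finger_force: 0.0
```

arm_command(commands=[{"dp": [0, 0, 0], "twist": [0, 0, 0]}, {"dp": [0, 0, 0], "twist": [0, 0, 0]}, {"dp": [0, 0, 0], "twist": [0, 0, 0]}, {"dp": [0, 0, 0], "twist": [0, 0, 0]}, {"dp": [0, 0, 0], "twist": [0, 0, 0]}, {"dp": [0, 0, 0], "twist": [0, 0, 0]}, {"dp": [0, 0, 0], "twist": [0, 0, 0]}, {"dp": [0, 0, 0], "twist": [0, 0, 0]}, {"dp": [0, 0, 0], "twist": [0, 0, 0]}, {"dp": [0, 0, 0], "twist": [0, 0, 0]}], hand=30)

```text
clock: 58.5
ee_pos: [0.443, -0.3567, 0.1067]
eef_rot: [[-0.939, 0.343, 0.001], [0.343, 0.939, -0.0], [-0.002, 0.0, -1.0]]
ft_force: [1.0, 1.9, 5.4]
finger_gap: 0.471
finger_force: 59.7
```

arm_command(commands=[{"dp": [0, 0, -0.4], "twist": [0, 0, 0]}, {"dp": [0, 0, -0.8], "twist": [0, 0, 0]}, {"dp": [0, 0, -0.8], "twist": [0, 0, 0]}, {"dp": [0, 0, -0.8], "twist": [0, 0, 0]}, {"dp": [0, 0, -0.8], "twist": [0, 0, 0]}, {"dp": [0, 0, -0.8], "twist": [0, 0, 0]}, {"dp": [0, 0, -0.8], "twist": [0, 0, 0]}, {"dp": [0, 0, -0.8], "twist": [0, 0, 0]}, {"dp": [0, 0, -0.8], "twist": [0, 0, 0]}, {"dp": [0, 0, 0], "twist": [0, 0, 0]}])

```text
clock: 59.5
ee_pos: [0.4431, -0.3574, 0.2789]
eef_rot: [[-0.939, 0.343, 0.003], [0.343, 0.939, -0.003], [-0.004, -0.002, -1.0]]
ft_force: [-0.7, -0.2, -0.7]
finger_gap: 0.471
finger_force: 59.8
```

```bash
python3 go.py .483 .205 .27
```

```text
59.5 [ 0.4431 -0.3574  0.2789] units [ 6.21 21.68  0.29] q [-0.68  0.3   0.16  1.43 -0.   -0.33]
```

arm_command(commands=[{"dp": [0.1, 0.4, 0], "twist": [0, 0, 0]}, {"dp": [0.2, 0.7, 0], "twist": [0, 0, 0]}, {"dp": [0.27, 0.9, 0], "twist": [0, 0, 0]}, {"dp": [0.27, 0.9, 0], "twist": [0, 0, 0]}, {"dp": [0.27, 0.9, 0], "twist": [0, 0, 0]}, {"dp": [0.27, 0.9, 0], "twist": [0, 0, 0]}, {"dp": [0.27, 0.9, 0], "twist": [0, 0, 0]}, {"dp": [0.27, 0.9, 0], "twist": [0, 0, 0]}, {"dp": [0.27, 0.9, 0], "twist": [0, 0, 0]}, {"dp": [0.27, 0.9, 0], "twist": [0, 0, 0]}, {"dp": [0.27, 0.9, 0], "twist": [0, 0, 0]}, {"dp": [0.27, 0.9, 0], "twist": [0, 0, 0]}])

```text
clock: 60.7
ee_pos: [0.4573, -0.0915, 0.2749]
eef_rot: [[-0.94, 0.342, -0.002], [0.342, 0.94, 0.0], [0.002, -0.0, -1.0]]
ft_force: [-0.3, 1.3, -1.1]
finger_gap: 0.47
finger_force: 59.8
```

arm_command(commands=[{"dp": [0.27, 0.9, 0], "twist": [0, 0, 0]}, {"dp": [0.27, 0.9, 0], "twist": [0, 0, 0]}, {"dp": [0.27, 0.9, 0], "twist": [0, 0, 0]}, {"dp": [0.27, 0.9, 0], "twist": [0, 0, 0]}, {"dp": [0.27, 0.9, 0], "twist": [0, 0, 0]}, {"dp": [0.27, 0.9, 0], "twist": [0, 0, 0]}, {"dp": [0.27, 0.9, 0], "twist": [0, 0, 0]}, {"dp": [0.27, 0.9, 0], "twist": [0, 0, 0]}, {"dp": [0.27, 0.9, 0], "twist": [0, 0, 0]}, {"dp": [0.27, 0.9, 0], "twist": [0, 0, 0]}, {"dp": [0.27, 0.9, 0], "twist": [0, 0, 0]}, {"dp": [0.15, 0.8, 0], "twist": [0, 0, 0]}])

```text
clock: 61.9
ee_pos: [0.475, 0.1861, 0.2748]
eef_rot: [[-0.94, 0.342, -0.002], [0.342, 0.94, -0.001], [0.002, -0.001, -1.0]]
ft_force: [0.8, -0.6, -0.3]
finger_gap: 0.47
finger_force: 59.8
```

arm_command(commands=[{"dp": [0.1, 0.5, 0], "twist": [0, 0, 0]}, {"dp": [0, 0.3, 0], "twist": [0, 0, 0]}, {"dp": [0, 0, 0], "twist": [0, 0, 0]}, {"dp": [0, 0, 0], "twist": [0, 0, 0]}])

```text
clock: 62.3
ee_pos: [0.4811, 0.2035, 0.2756]
eef_rot: [[-0.939, 0.343, -0.001], [0.343, 0.939, -0.001], [0.0, -0.001, -1.0]]
ft_force: [0.4, 0.4, -0.7]
finger_gap: 0.475
finger_force: 59.8
```

```bash
python3 go.py .483 .205 .103
```

```text
62.3 [0.4811 0.2035 0.2756] units [-0.05  0.09  6.9 ] q [ 0.4   0.23  0.05  1.39 -0.    0.75]
```

arm_command(commands=[{"dp": [-0.05, 0.06, 0.8], "twist": [0, 0, 0]}, {"dp": [0, 0, 0.8], "twist": [0, 0, 0]}, {"dp": [0, 0, 0.8], "twist": [0, 0, 0]}, {"dp": [0, 0, 0.8], "twist": [0, 0, 0]}, {"dp": [0, 0, 0.8], "twist": [0, 0, 0]}, {"dp": [0, 0, 0.8], "twist": [0, 0, 0]}, {"dp": [0, 0, 0.8], "twist": [0, 0, 0]}, {"dp": [0, 0, 0.6], "twist": [0, 0, 0]}, {"dp": [0, 0, 0.4], "twist": [0, 0, 0]}, {"dp": [0, 0, 0.2], "twist": [0, 0, 0]}, {"dp": [0, 0, 0.1], "twist": [0, 0, 0]}, {"dp": [0, 0, 0], "twist": [0, 0, 0]}])

```text
clock: 63.5
ee_pos: [0.4833, 0.2048, 0.1036]
eef_rot: [[-0.939, 0.343, 0.0], [0.343, 0.939, 0.0], [-0.0, 0.0, -1.0]]
ft_force: [0.7, -0.9, -0.1]
finger_gap: 0.474
finger_force: 59.8
```

arm_command(commands=[{"dp": [0, 0, 0.05], "twist": [0, 0, 0]}, {"dp": [0, 0, 0], "twist": [0, 0, 0]}, {"dp": [0, 0, 0], "twist": [0, 0, 0]}])

```text
clock: 63.8
ee_pos: [0.4833, 0.205, 0.1024]
eef_rot: [[-0.939, 0.343, 0.0], [0.343, 0.939, 0.0], [-0.0, 0.0, -1.0]]
ft_force: [-0.2, 0.3, -1.1]
finger_gap: 0.469
finger_force: 59.8
```

arm_command(commands=[{"dp": [0, 0, 0.04], "twist": [0, 0, 0]}, {"dp": [0, 0, 0.02], "twist": [0, 0, 0]}, {"dp": [0, 0, 0], "twist": [0, 0, 0]}])

```text
clock: 64.1
ee_pos: [0.4835, 0.2051, 0.1016]
eef_rot: [[-0.939, 0.343, 0.001], [0.343, 0.939, 0.0], [-0.001, 0.001, -1.0]]
ft_force: [-1.6, -0.4, 10.2]
finger_gap: 0.468
finger_force: 59.7
```

arm_command(commands=[{"dp": [0, 0, 0], "twist": [0, 0, 0]}, {"dp": [0, 0, 0], "twist": [0, 0, 0]}, {"dp": [0, 0, 0], "twist": [0, 0, 0]}, {"dp": [0, 0, 0], "twist": [0, 0, 0]}, {"dp": [0, 0, 0], "twist": [0, 0, 0]}, {"dp": [0, 0, 0], "twist": [0, 0, 0]}, {"dp": [0, 0, -0.3], "twist": [0, 0, 0]}, {"dp": [0, 0, -0.9], "twist": [0, 0, 0]}, {"dp": [0, 0, -0.9], "twist": [0, 0, 0]}, {"dp": [0, 0, -0.9], "twist": [0, 0, 0]}, {"dp": [0, 0, -0.9], "twist": [0, 0, 0]}], hand=78)

```text
clock: 65.2
ee_pos: [0.4831, 0.2049, 0.1996]
eef_rot: [[-0.939, 0.343, 0.0], [0.343, 0.939, 0.0], [-0.0, 0.0, -1.0]]
ft_force: [0.2, 0.6, -0.4]
finger_gap: 0.914
finger_force: 0.0
```

```bash
python3 go.py .415 -.2806 .205
```

```text
65.2 [0.4831 0.2049 0.1996] units [ -4.1  -19.18  -0.22] q [ 0.4   0.26 -0.11  1.21 -0.    0.75]
```

arm_command(commands=[{"dp": [-0.2, -0.91, 0], "twist": [0, 0, 0]}, {"dp": [-0.2, -0.91, 0], "twist": [0, 0, 0]}, {"dp": [-0.2, -0.91, 0], "twist": [0, 0, 0]}, {"dp": [-0.2, -0.91, 0], "twist": [0, 0, 0]}, {"dp": [-0.2, -0.91, 0], "twist": [0, 0, 0]}, {"dp": [-0.2, -0.91, 0], "twist": [0, 0, 0]}, {"dp": [-0.2, -0.91, 0], "twist": [0, 0, 0]}, {"dp": [-0.2, -0.91, 0], "twist": [0, 0, 0]}, {"dp": [-0.2, -0.91, 0], "twist": [0, 0, 0]}, {"dp": [-0.2, -0.91, 0], "twist": [0, 0, 0]}, {"dp": [-0.2, -0.91, 0], "twist": [0, 0, 0]}, {"dp": [-0.2, -0.91, 0], "twist": [0, 0, 0]}])

```text
clock: 66.4
ee_pos: [0.4458, -0.073, 0.1987]
eef_rot: [[-0.939, 0.343, 0.001], [0.343, 0.939, -0.0], [-0.001, 0.0, -1.0]]
ft_force: [0.3, 0.4, 0.1]
finger_gap: 0.911
finger_force: 0.0
```

arm_command(commands=[{"dp": [-0.2, -0.91, 0], "twist": [0, 0, 0]}, {"dp": [-0.2, -0.91, 0], "twist": [0, 0, 0]}, {"dp": [-0.2, -0.91, 0], "twist": [0, 0, 0]}, {"dp": [-0.2, -0.91, 0], "twist": [0, 0, 0]}, {"dp": [-0.2, -0.91, 0], "twist": [0, 0, 0]}, {"dp": [-0.2, -0.91, 0], "twist": [0, 0, 0]}, {"dp": [-0.2, -0.91, 0], "twist": [0, 0, 0]}, {"dp": [-0.2, -0.91, 0], "twist": [0, 0, 0]}, {"dp": [-0.1, -0.95, 0], "twist": [0, 0, 0]}, {"dp": [0, 0, 0], "twist": [0, 0, 0]}, {"dp": [0, 0, 0], "twist": [0, 0, 0]}, {"dp": [0, 0, 0], "twist": [0, 0, 0]}])

```text
clock: 67.6
ee_pos: [0.4154, -0.2793, 0.1983]
eef_rot: [[-0.94, 0.342, 0.0], [0.342, 0.94, 0.0], [-0.0, 0.0, -1.0]]
ft_force: [-0.6, 0.5, -0.5]
finger_gap: 0.914
finger_force: 0.0
```

```bash
python3 go.py .415 -.2806 .1085
```

```text
67.6 [ 0.4154 -0.2793  0.1983] units [-0.   -0.05  3.59] q [-0.59  0.22 -0.16  1.19  0.   -0.24]
```

arm_command(commands=[{"dp": [0, -0.04, 0.7], "twist": [0, 0, 0]}, {"dp": [0, 0, 0.7], "twist": [0, 0, 0]}, {"dp": [0, 0, 0.7], "twist": [0, 0, 0]}, {"dp": [0, 0, 0.7], "twist": [0, 0, 0]}, {"dp": [0, 0, 0.5], "twist": [0, 0, 0]}, {"dp": [0, 0, 0.3], "twist": [0, 0, 0]}, {"dp": [0, 0, 0], "twist": [0, 0, 0]}, {"dp": [0, 0, 0], "twist": [0, 0, 0]}])

```text
clock: 68.4
ee_pos: [0.4153, -0.2807, 0.1086]
eef_rot: [[-0.94, 0.342, 0.0], [0.342, 0.94, -0.0], [-0.0, -0.0, -1.0]]
ft_force: [-0.4, 1.0, 0.3]
finger_gap: 0.91
finger_force: 0.0
```

arm_command(commands=[{"dp": [0, 0, 0], "twist": [0, 0, 0]}, {"dp": [0, 0, 0], "twist": [0, 0, 0]}, {"dp": [0, 0, 0], "twist": [0, 0, 0]}, {"dp": [0, 0, 0], "twist": [0, 0, 0]}, {"dp": [0, 0, 0], "twist": [0, 0, 0]}, {"dp": [0, 0, 0], "twist": [0, 0, 0]}, {"dp": [0, 0, 0], "twist": [0, 0, 0]}, {"dp": [0, 0, 0], "twist": [0, 0, 0]}, {"dp": [0, 0, 0], "twist": [0, 0, 0]}, {"dp": [0, 0, 0], "twist": [0, 0, 0]}], hand=30)

```text
clock: 69.4
ee_pos: [0.4154, -0.2812, 0.1088]
eef_rot: [[-0.939, 0.343, 0.001], [0.343, 0.939, -0.001], [-0.001, -0.0, -1.0]]
ft_force: [0.5, 0.9, 6.4]
finger_gap: 0.485
finger_force: 60.2
```

arm_command(commands=[{"dp": [0, 0, -0.4], "twist": [0, 0, 0]}, {"dp": [0, 0, -0.8], "twist": [0, 0, 0]}, {"dp": [0, 0, -0.8], "twist": [0, 0, 0]}, {"dp": [0, 0, -0.8], "twist": [0, 0, 0]}, {"dp": [0, 0, -0.8], "twist": [0, 0, 0]}, {"dp": [0, 0, -0.8], "twist": [0, 0, 0]}, {"dp": [0, 0, -0.8], "twist": [0, 0, 0]}, {"dp": [0, 0, -0.8], "twist": [0, 0, 0]}, {"dp": [0, 0, -0.8], "twist": [0, 0, 0]}, {"dp": [0, 0, 0], "twist": [0, 0, 0]}])

```text
clock: 70.4
ee_pos: [0.4157, -0.2815, 0.2809]
eef_rot: [[-0.939, 0.343, 0.003], [0.343, 0.939, -0.003], [-0.004, -0.001, -1.0]]
ft_force: [0.0, -0.4, -1.4]
finger_gap: 0.478
finger_force: 60.8
```

```bash
python3 go.py .4535 .279 .27
```

```text
70.4 [ 0.4157 -0.2815  0.2809] units [ 6.27 21.58  0.38] q [-0.6   0.19  0.01  1.39 -0.   -0.25]
```

arm_command(commands=[{"dp": [0.1, 0.4, 0], "twist": [0, 0, 0]}, {"dp": [0.2, 0.7, 0], "twist": [0, 0, 0]}, {"dp": [0.27, 0.9, 0], "twist": [0, 0, 0]}, {"dp": [0.27, 0.9, 0], "twist": [0, 0, 0]}, {"dp": [0.27, 0.9, 0], "twist": [0, 0, 0]}, {"dp": [0.27, 0.9, 0], "twist": [0, 0, 0]}, {"dp": [0.27, 0.9, 0], "twist": [0, 0, 0]}, {"dp": [0.27, 0.9, 0], "twist": [0, 0, 0]}, {"dp": [0.27, 0.9, 0], "twist": [0, 0, 0]}, {"dp": [0.27, 0.9, 0], "twist": [0, 0, 0]}, {"dp": [0.27, 0.9, 0], "twist": [0, 0, 0]}, {"dp": [0.27, 0.9, 0], "twist": [0, 0, 0]}])

```text
clock: 71.6
ee_pos: [0.43, -0.0165, 0.2769]
eef_rot: [[-0.939, 0.343, -0.002], [0.343, 0.939, 0.0], [0.002, -0.001, -1.0]]
ft_force: [0.1, -0.3, -1.5]
finger_gap: 0.481
finger_force: 60.8
```

arm_command(commands=[{"dp": [0.27, 0.9, 0], "twist": [0, 0, 0]}, {"dp": [0.27, 0.9, 0], "twist": [0, 0, 0]}, {"dp": [0.27, 0.9, 0], "twist": [0, 0, 0]}, {"dp": [0.27, 0.9, 0], "twist": [0, 0, 0]}, {"dp": [0.27, 0.9, 0], "twist": [0, 0, 0]}, {"dp": [0.27, 0.9, 0], "twist": [0, 0, 0]}, {"dp": [0.27, 0.9, 0], "twist": [0, 0, 0]}, {"dp": [0.27, 0.9, 0], "twist": [0, 0, 0]}, {"dp": [0.27, 0.9, 0], "twist": [0, 0, 0]}, {"dp": [0.27, 0.9, 0], "twist": [0, 0, 0]}, {"dp": [0.27, 0.9, 0], "twist": [0, 0, 0]}, {"dp": [0.15, 0.8, 0], "twist": [0, 0, 0]}])

```text
clock: 72.8
ee_pos: [0.4481, 0.2613, 0.2767]
eef_rot: [[-0.94, 0.342, -0.002], [0.342, 0.94, -0.001], [0.002, -0.002, -1.0]]
ft_force: [0.1, -1.0, -1.2]
finger_gap: 0.484
finger_force: 60.8
```

arm_command(commands=[{"dp": [0.1, 0.5, 0], "twist": [0, 0, 0]}, {"dp": [0, 0.2, 0], "twist": [0, 0, 0]}, {"dp": [0, 0, 0], "twist": [0, 0, 0]}, {"dp": [0, 0, 0], "twist": [0, 0, 0]}])

```text
clock: 73.2
ee_pos: [0.4529, 0.2767, 0.2778]
eef_rot: [[-0.939, 0.343, -0.001], [0.343, 0.939, -0.001], [0.0, -0.001, -1.0]]
ft_force: [0.5, 0.3, -1.1]
finger_gap: 0.481
finger_force: 60.8
```

```bash
python3 go.py .4535 .279 .105
```

```text
73.2 [0.4529 0.2767 0.2778] units [0.01 0.1  6.91] q [ 0.55  0.24  0.07  1.4  -0.    0.9 ]
```

arm_command(commands=[{"dp": [0, 0.06, 0.8], "twist": [0, 0, 0]}, {"dp": [0, 0, 0.8], "twist": [0, 0, 0]}, {"dp": [0, 0, 0.8], "twist": [0, 0, 0]}, {"dp": [0, 0, 0.8], "twist": [0, 0, 0]}, {"dp": [0, 0, 0.8], "twist": [0, 0, 0]}, {"dp": [0, 0, 0.8], "twist": [0, 0, 0]}, {"dp": [0, 0, 0.8], "twist": [0, 0, 0]}, {"dp": [0, 0, 0.6], "twist": [0, 0, 0]}, {"dp": [0, 0, 0.4], "twist": [0, 0, 0]}, {"dp": [0, 0, 0.2], "twist": [0, 0, 0]}, {"dp": [0, 0, 0.08], "twist": [0, 0, 0]}, {"dp": [0, 0, 0], "twist": [0, 0, 0]}])

```text
clock: 74.4
ee_pos: [0.4539, 0.2787, 0.1064]
eef_rot: [[-0.939, 0.343, 0.0], [0.343, 0.939, 0.0], [-0.0, 0.0, -1.0]]
ft_force: [0.2, -0.8, -0.9]
finger_gap: 0.478
finger_force: 60.8
```

arm_command(commands=[{"dp": [0, 0, 0.04], "twist": [0, 0, 0]}, {"dp": [0, 0, 0.02], "twist": [0, 0, 0]}, {"dp": [0, 0, 0], "twist": [0, 0, 0]}])

```text
clock: 74.7
ee_pos: [0.4538, 0.2788, 0.1048]
eef_rot: [[-0.939, 0.343, 0.0], [0.343, 0.939, 0.0], [-0.0, 0.0, -1.0]]
ft_force: [-0.3, 0.6, -1.1]
finger_gap: 0.481
finger_force: 60.8
```

arm_command(commands=[{"dp": [0, 0, 0.04], "twist": [0, 0, 0]}, {"dp": [0, 0, 0.02], "twist": [0, 0, 0]}, {"dp": [0, 0, 0], "twist": [0, 0, 0]}])

```text
clock: 75.0
ee_pos: [0.454, 0.2789, 0.1039]
eef_rot: [[-0.939, 0.343, 0.001], [0.343, 0.939, 0.0], [-0.001, 0.001, -1.0]]
ft_force: [-0.1, -0.6, 7.8]
finger_gap: 0.477
finger_force: 61.6
```

arm_command(commands=[{"dp": [0, 0, 0], "twist": [0, 0, 0]}, {"dp": [0, 0, 0], "twist": [0, 0, 0]}, {"dp": [0, 0, 0], "twist": [0, 0, 0]}, {"dp": [0, 0, 0], "twist": [0, 0, 0]}, {"dp": [0, 0, 0], "twist": [0, 0, 0]}, {"dp": [0, 0, 0], "twist": [0, 0, 0]}, {"dp": [0, 0, -0.3], "twist": [0, 0, 0]}, {"dp": [0, 0, -0.9], "twist": [0, 0, 0]}, {"dp": [0, 0, -0.9], "twist": [0, 0, 0]}, {"dp": [0, 0, -0.9], "twist": [0, 0, 0]}, {"dp": [0, 0, -0.9], "twist": [0, 0, 0]}, {"dp": [0, 0, -0.9], "twist": [0, 0, 0]}], hand=78)

```text
clock: 76.2
ee_pos: [0.4536, 0.2787, 0.2246]
eef_rot: [[-0.939, 0.343, 0.0], [0.343, 0.939, 0.0], [-0.0, 0.0, -1.0]]
ft_force: [-0.2, 1.1, -0.0]
finger_gap: 0.913
finger_force: 0.0
```

arm_command(commands=[{"dp": [0.5, -0.9, -0.3], "twist": [0, 0, 0]}, {"dp": [0.5, -0.9, 0], "twist": [0, 0, 0]}, {"dp": [0.5, -0.9, 0], "twist": [0, 0, 0]}, {"dp": [0.5, -0.9, 0], "twist": [0, 0, 0]}, {"dp": [0.5, -0.9, 0], "twist": [0, 0, 0]}, {"dp": [0.5, -0.9, 0], "twist": [0, 0, 0]}, {"dp": [0, -0.9, 0], "twist": [0, 0, 0]}, {"dp": [0, -0.9, 0], "twist": [0, 0, 0]}, {"dp": [0, -0.9, 0], "twist": [0, 0, 0]}, {"dp": [0, -0.9, 0], "twist": [0, 0, 0]}, {"dp": [0, 0, 0], "twist": [0, 0, 0]}])

```text
clock: 77.3
ee_pos: [0.305, 0.0915, 0.2312]
eef_rot: [[-0.939, 0.344, 0.0], [0.344, 0.939, -0.0], [-0.001, -0.0, -1.0]]
ft_force: [0.4, 0.4, -0.6]
finger_gap: 0.912
finger_force: 0.0
```

```bash
python3 go.py .453 .279 .105
python3 - <<'E'
from h import *
I={n:manip.capture(n)[:,:,::-1] for n in CI}
for n in I: cv2.imwrite(f"pics/{n}9.png",I[n])
a=I["scene"][235:395,220:380]; b=cv2.imread("pics/scene0.png")[235:395,220:380]
cv2.imwrite("pics/c9.png",np.hstack([cv2.resize(k,(400,400),interpolation=2) for k in(b,a)]))
E
```

```text
77.3 [0.305  0.0915 0.2312] units [-2.97  9.08  5.05] q [ 0.29 -0.11 -0.44  1.25 -0.    0.64]
```

View pics/c9.png

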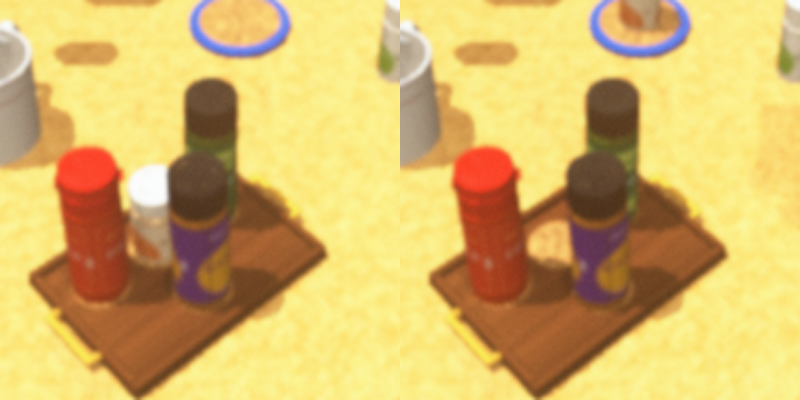

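Before (left) and after (right), the tall jars match to within about 2 crop pixels, and the mug and slim jar are unchanged. I'll check the short jar numerically, then hand in.

Run:
```python
from h import *
p=plane("scene",(315.6,220.1),.079); print(p, np.hypot(*(p[:2]-[.5767,-.0139])))
H=cv2.cvtColor(cv2.imread("pics/top9.png"),cv2.COLOR_BGR2HSV)
try:
    c=blob((H[...,1]<60)&(H[...,2]>140)&(np.hypot(*(np.mgrid[:480,:640]-np.array([220,323])[:,None,None]))<20),(323,215)); m=cv2.minEnclosingCircle(c); q=plane("top",m[0],.079); print(m,q,np.hypot(*(q[:2]-[.5779,-.017])))
except Exception as e: print(e)
if np.hypot(*(p[:2]-[.5767,-.0139]))<.011: print(manip.job_done())
```

```text
[ 0.57689608 -0.01454627  0.079     ] 0.0006753603739233033
((322.8492126464844, 214.38095092773438), 8.014541625976562) [ 0.57718432 -0.01712534  0.079     ] 0.0007265744640821853
the job is handed in; nothing more can be done
None
```

The job is handed in: the short jar stands within about 1 mm of the coaster's centre, and all three tall jars are back upright on the tray within about 2 mm of where they started; purple was carried too low early on and pushed green about 15 mm along the tray (it stayed upright), and I put green back on its original spot.

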